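# Unmould the plaster discs and stack them on the saucer

## Robot

A 6-joint arm with a two-finger parallel gripper is mounted at the origin on the work surface. World frame = base frame: x ahead of the robot, y to its left, z up, the work surface at z = 0. Lengths are in m, angles in degrees, forces in N, time in s.
With the tool pointing down it reaches from about 0.4 to 0.825 m from the base axis. Payload 7 kg.
Tool frame: the origin (TCP) lies midway between the tips of the shut fingers; the grasp point (between the pads) lies 19 mm behind it (grip_depth is the distance from the TCP to the grasp point, in m); z points along the fingers, y is the direction in which the jaws open and shut (so a half turn about z gives the same grasp; the last joint's range is limited). The gripper opens to 88 mm and grips with 3 to 60 N. Pads are 19 mm wide; open, the fingers measure 130 mm over their backs; the gripper's body (78 mm by 193 mm) begins 47 mm behind the grasp point.
Start: joints at [86.121, 20.546, 0.682, 0, -70.136, -16.507], TCP at [0.235, 0.633, 0.227] pointing down, gripper open.
Joint ranges: [-176.03, 176.03], [-82.01, 121.73], [-58.28, 71.71], [-173.87, 95.51], [-174.79, -0.11], [-173.66, 173.66]. Speed limits (degrees/s): [136.94, 136.94, 172.46, 180, 180, 180].

## Interface

Orientations are given as [roll, pitch, yaw] about the fixed x, y, z axes, in that order (R = Rz(yaw) Ry(pitch) Rx(roll)).
In Python, from plant import * gives the robot as it stands.
- The arm moves only by the shell command python3 -m inch 'ROWS'. ROWS is JSON, a list of rows, each an object of numbers: "ax", "ay", "az": the turn, a rotation vector about the tool's x, y, z in degrees; "dx", "dy", "dz": the shift along the tool's x, y, z in mm; "fingers": the finger opening in mm, from 0 to 87.6. In form: [{"ax": .., "ay": .., "az": .., "dx": .., "dy": .., "dz": .., "fingers": ..}, ...]. A call has 1 to 8 rows; each row is the pose to reach, as a shift and turn from the pose commanded when the call began, along the tool's axes at that moment; what a row does not reach only later rows make up. A row lasts 1/8 s, in which the tool goes at most 62.5 mm and 10.7 degrees, less where a joint would pass 70% of its speed; a pose out of reach is approached as far as the arm can. A call with a gripper value outside its range is refused whole. The fingers move at their own pace and stop on an object; the grip force is fixed at half the most. Time passes only in rows, so rows that repeat a pose let the fingers close. It gives the time, the measured TCP pose, the force and the opening at its end, in the units of the state.
- get_obs(): the state, without advancing time (a new reading comes with each control period).
- snapshot(name): name is "scene" or "top" or "wrist"; returns a dict with "image" (384x512x3 uint8, red, green, blue), "fx", "fy", "cx", "cy" (pixels), "rvec" (rotation vector, rad) and "tvec" (3), from world to camera coordinates, as OpenCV has them. Camera axes: x right, y down, z forward; pixel columns grow to the right and rows downward; lengths in m; the calibration is good to about 2 mm. A picture is of the moment at which its call begins. There is no depth.
- close_job(): hands the job in, once; it reports no verdict.
Trained networks look in the newest picture that a camera, given by its name, has taken for a name from the list of things; names that differ only in an ending like _2 or _b are one class to them, and where a whole thing is asked for, a point or a joint stands for the part that bears it (a point fixed in the world has none). Each returns a list of dicts, best first, with "score" (0 to 1); they miss things now and then, are a little off and sometimes report something else, mostly with a low value. They report only what shows in the picture. A call takes as long as a camera call.
- search_frame(target, camera): "bbox" ([centre column, centre row, width, height] in pixels, round what is visible of it).
- trace(target, camera): "mask" (384x512 bool, what is visible of it) and "bbox" ([centre column, centre row, width, height] in pixels, round what is visible of it).
- landmark_of(target, camera): "position" ([column, row] in pixels: a listed point, or the origin of a listed thing).
The state is a dict: "clock": time; "joint_pos": joint angles; "qvel": joint speeds; "tau": joint torques, N m; "tool_pos": TCP position; "orientation": TCP orientation; "force": force on the tool from outside, world axes, zero at the start; "moment": the same for the moment, N m; "opening": finger opening in m.
Only numpy, scipy, OpenCV 4.12 (cv2) and the standard library are available. Lean on these libraries where they do the work, as an engineer would, in place of code of your own. Each camera call takes 0.05 s, during which the arm holds its last target.

## Task

The plaster discs have set in their open moulds on the crate top (some moulds are empty). First clear the hair clip off the white saucer into the open pine tray; then lift every disc out of its mould and build one flat stack, neatly centred on the saucer, the largest at the bottom and the smallest on top (discs of equal size in either order). Leave the tub of petroleum jelly and the keyring where they are.

Things in the scene. Friction and masses are not known exactly. Their poses are not given: they have to be found in the camera images.
- disc_a: set plaster disc, plain flat disc 68 mm in diameter and 20 mm thick, chalky off-white, either face may be up; may be absent. Origin: its centre, half its thickness above its underside; z along its axis (up at the start). Starts lying in mould_a
- disc_b: set plaster disc, plain flat disc 68 mm in diameter and 20 mm thick, chalky off-white, either face may be up; may be absent. Origin: its centre, half its thickness above its underside; z along its axis (up at the start). Starts lying in mould_b
- disc_c: set plaster disc, plain flat disc 58 mm in diameter and 20 mm thick, chalky off-white, either face may be up; may be absent. Origin: its centre, half its thickness above its underside; z along its axis (up at the start). Starts lying in mould_c
- disc_d: set plaster disc, plain flat disc 58 mm in diameter and 20 mm thick, chalky off-white, either face may be up; may be absent. Origin: its centre, half its thickness above its underside; z along its axis (up at the start). Starts lying in mould_d
- disc_e: set plaster disc, plain flat disc 48 mm in diameter and 20 mm thick, chalky off-white, either face may be up; may be absent. Origin: its centre, half its thickness above its underside; z along its axis (up at the start). Starts lying in mould_e
- disc_f: set plaster disc, plain flat disc 48 mm in diameter and 20 mm thick, chalky off-white, either face may be up; may be absent. Origin: its centre, half its thickness above its underside; z along its axis (up at the start). Starts lying in mould_f
- mould_a: fixed open mould: plywood base 94 mm square, 6 mm thick; on it an dark steel ring wall 9 mm thick, 22 mm high, round a cavity 71 mm across for a 68 mm disc. Two finger gaps 36 mm wide, on its +y and -y sides, open down to the base. A disc inside lies on the base, top at 26 mm; rim at 28 mm above the table. Origin: centre of the base's underside
- mould_b: fixed open mould: plywood base 94 mm square, 6 mm thick; on it an dark steel ring wall 9 mm thick, 22 mm high, round a cavity 71 mm across for a 68 mm disc. Two finger gaps 36 mm wide, on its +y and -y sides, open down to the base. A disc inside lies on the base, top at 26 mm; rim at 28 mm above the table. Origin: centre of the base's underside
- mould_c: fixed open mould: plywood base 84 mm square, 6 mm thick; on it an dark steel ring wall 9 mm thick, 22 mm high, round a cavity 61 mm across for a 58 mm disc. Two finger gaps 36 mm wide, on its +y and -y sides, open down to the base. A disc inside lies on the base, top at 26 mm; rim at 28 mm above the table. Origin: centre of the base's underside
- mould_d: fixed open mould: plywood base 84 mm square, 6 mm thick; on it an dark steel ring wall 9 mm thick, 22 mm high, round a cavity 61 mm across for a 58 mm disc. Two finger gaps 36 mm wide, on its +y and -y sides, open down to the base. A disc inside lies on the base, top at 26 mm; rim at 28 mm above the table. Origin: centre of the base's underside
- mould_e: fixed open mould: plywood base 74 mm square, 6 mm thick; on it an dark steel ring wall 9 mm thick, 22 mm high, round a cavity 51 mm across for a 48 mm disc. Two finger gaps 36 mm wide, on its +y and -y sides, open down to the base. A disc inside lies on the base, top at 26 mm; rim at 28 mm above the table. Origin: centre of the base's underside
- mould_f: fixed open mould: plywood base 74 mm square, 6 mm thick; on it an dark steel ring wall 9 mm thick, 22 mm high, round a cavity 51 mm across for a 48 mm disc. Two finger gaps 36 mm wide, on its +y and -y sides, open down to the base. A disc inside lies on the base, top at 26 mm; rim at 28 mm above the table. Origin: centre of the base's underside
- saucer: white ceramic saucer, loose, 164 mm across, rim 14 mm high, with a flat inner floor 6 mm above its underside and 120 mm across. Origin: centre of its underside
- clip: purple plastic hair claw clip, 76 mm long (its x), 26 mm wide (its y), 26 mm high; grip it across its width. Origin: centre of its underside. Starts lying on the saucer
- tray: open pine tray, fixed, outside 150 mm (its x) by 130 mm (its y), 32 mm high, walls and floor 7 mm thick. Origin: centre of its underside
- tub: closed round tub of petroleum jelly, 75 mm across and 48 mm high, bystander. Origin: centre of its underside
- keyring: aluminium keyring lying flat: bar fob, ring and key along its x, about 120 mm long overall, 35 mm wide, 8 mm high, bystander. Origin: on its underside, 12 mm from the middle of the fob towards the ring

How it is judged (in metres and radians):
On the way:
1. the hair clip has been taken off the saucer and lies in the pine tray (x of clip in the frame of tray between -0.068 and 0.068 m and y of clip in the frame of tray between -0.058 and 0.058 m and height (world z) of clip below 0.035 m and linear speed of clip below 0.05 m/s and contact force between clip and the fingers below 0.05 N), for 0.2 s.
At the end, for the whole second after the job is handed in: The hair clip lies in the pine tray. The saucer stands level and every disc present is in one stack on it, at rest and flat (within 0.1 rad), each disc's centre within 12 mm of the saucer's centre, every smaller disc above every larger one (x of clip in the frame of tray between -0.068 and 0.068 m and y of clip in the frame of tray between -0.058 and 0.058 m and height (world z) of clip below 0.035 m and angle between saucer's own z axis and vertical below 0.1 rad and horizontal distance between each of disc_a, disc_b, disc_c, disc_d, disc_e, disc_f and saucer below 0.012 m and angle between the z axis of each of disc_a, disc_b, disc_c, disc_d, disc_e, disc_f and the z axis of saucer, either way round below 0.1 rad and linear speed of each of disc_a, disc_b, disc_c, disc_d, disc_e, disc_f below 0.02 m/s and ((angle between disc_a's own z axis and vertical below 0.5 rad and z of disc_c in the frame of disc_a above 0.01 m) or (angle between disc_a's own z axis and vertical above 2.6 rad and z of disc_c in the frame of disc_a below -0.01 m)) and ((angle between disc_a's own z axis and vertical below 0.5 rad and z of disc_d in the frame of disc_a above 0.01 m) or (angle between disc_a's own z axis and vertical above 2.6 rad and z of disc_d in the frame of disc_a below -0.01 m)) and ((angle between disc_a's own z axis and vertical below 0.5 rad and z of disc_e in the frame of disc_a above 0.01 m) or (angle between disc_a's own z axis and vertical above 2.6 rad and z of disc_e in the frame of disc_a below -0.01 m)) and ((angle between disc_a's own z axis and vertical below 0.5 rad and z of disc_f in the frame of disc_a above 0.01 m) or (angle between disc_a's own z axis and vertical above 2.6 rad and z of disc_f in the frame of disc_a below -0.01 m)) and ((angle between disc_b's own z axis and vertical below 0.5 rad and z of disc_c in the frame of disc_b above 0.01 m) or (angle between disc_b's own z axis and vertical above 2.6 rad and z of disc_c in the frame of disc_b below -0.01 m)) and ((angle between disc_b's own z axis and vertical below 0.5 rad and z of disc_d in the frame of disc_b above 0.01 m) or (angle between disc_b's own z axis and vertical above 2.6 rad and z of disc_d in the frame of disc_b below -0.01 m)) and ((angle between disc_b's own z axis and vertical below 0.5 rad and z of disc_e in the frame of disc_b above 0.01 m) or (angle between disc_b's own z axis and vertical above 2.6 rad and z of disc_e in the frame of disc_b below -0.01 m)) and ((angle between disc_b's own z axis and vertical below 0.5 rad and z of disc_f in the frame of disc_b above 0.01 m) or (angle between disc_b's own z axis and vertical above 2.6 rad and z of disc_f in the frame of disc_b below -0.01 m)) and ((angle between disc_c's own z axis and vertical below 0.5 rad and z of disc_e in the frame of disc_c above 0.01 m) or (angle between disc_c's own z axis and vertical above 2.6 rad and z of disc_e in the frame of disc_c below -0.01 m)) and ((angle between disc_c's own z axis and vertical below 0.5 rad and z of disc_f in the frame of disc_c above 0.01 m) or (angle between disc_c's own z axis and vertical above 2.6 rad and z of disc_f in the frame of disc_c below -0.01 m)) and ((angle between disc_d's own z axis and vertical below 0.5 rad and z of disc_e in the frame of disc_d above 0.01 m) or (angle between disc_d's own z axis and vertical above 2.6 rad and z of disc_e in the frame of disc_d below -0.01 m)) and ((angle between disc_d's own z axis and vertical below 0.5 rad and z of disc_f in the frame of disc_d above 0.01 m) or (angle between disc_d's own z axis and vertical above 2.6 rad and z of disc_f in the frame of disc_d below -0.01 m))); the robot touches nothing.
It fails at once if the tub is knocked out of its place (more than 40 mm) (distance of tub from where it was at the start of the episode above 0.04 m).
It fails at once if the keyring is knocked out of its place (more than 40 mm) (distance of keyring from where it was at the start of the episode above 0.04 m).
It fails at once if the saucer is tipped over (more than 0.5 rad) (angle between saucer's own z axis and vertical above 0.5 rad).
Of disc_a, disc_b, disc_c, disc_d, disc_e, disc_f only 4 to 6 are there at a start; the rules pass over those that are not, and their reading is None.
At some moment in a run one of clip, saucer may be knocked a few centimetres aside while the robot is not near it.
Once in a run the grip may slacken for a moment while it holds something.
It also fails if it takes over 210 s, if anything falls off the work surface, if the arm or the gripper's body presses on something with over 40 N, if the wrist force passes 120 N, or if a joint passes its speed limit or range.

## Working session

There is one attempt and no reset: what is moved stays moved. The work goes in short steps, Python scripts to look and compute and a shell command to move; the robot and the scene stay as the last step left them, time stands still between calls to the robot, and variables do not carry over. Pictures are saved under pics/ and viewed, and the job is handed in when it is done.

```bash
ls; mkdir -p pics
python3 - <<'E'
from plant import *
import cv2
print(get_obs())
for n in ["scene","top","wrist"]:
    s=snapshot(n); cv2.imwrite(f"pics/{n}0.png",s["image"][:,:,::-1]); print(n,s["fx"],s["cx"],s["cy"],s["rvec"],s["tvec"])
E
```

```text
pics
{'clock': 0.0, 'joint_pos': array([ 8.61201286e+01,  2.05907842e+01,  6.34742020e-01, -2.17316625e-02,
       -7.01350043e+01, -1.65054318e+01]), 'qvel': array([-0.00129519,  0.0919294 ,  0.09582013,  0.02072275, -0.04797642,
        0.01199253]), 'tau': array([ 9.63355269e-04, -5.82720709e+01,  2.93063951e+01,  6.99716136e+00,
        6.92514455e-03, -1.48803665e-04]), 'tool_pos': array([0.23498568, 0.63226365, 0.22563231]), 'orientation': array([ 1.79906901e+02, -6.28219352e-03, -2.03926989e+01]), 'force': array([ 0.58931839,  0.37347488, -0.42324808]), 'moment': array([ 0.02657378, -0.02575016,  0.02177884]), 'opening': 0.08732209621396238}
scene 384.6983072703964 252.26066761575717 191.86873664241472 [ 0.62565654  2.66065941 -1.10231004] [ 0.4567327  -0.11628656  1.18828167]
top 355.46926184723515 256.76181332977814 187.51126585451337 [ 2.12089191 -2.17552311  0.08399578] [0.02817444 0.50035166 0.95130743]
wrist 286.44235105809815 257.0680655349977 194.6476823510763 [-1.68647395  2.42895718  0.35074186] [ 0.67535966 -0.03671105  0.39017761]
```

View pics/top0.png

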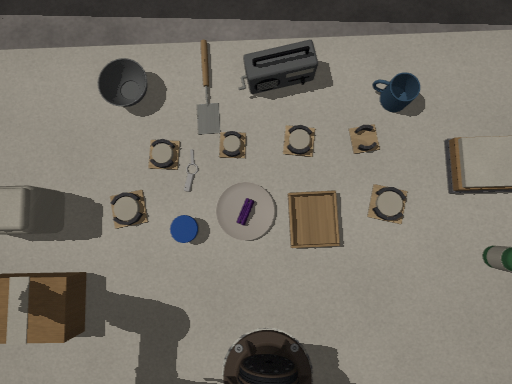

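View pics/scene0.png

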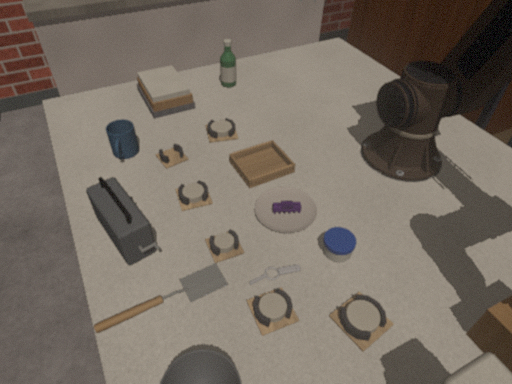

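View pics/wrist0.png

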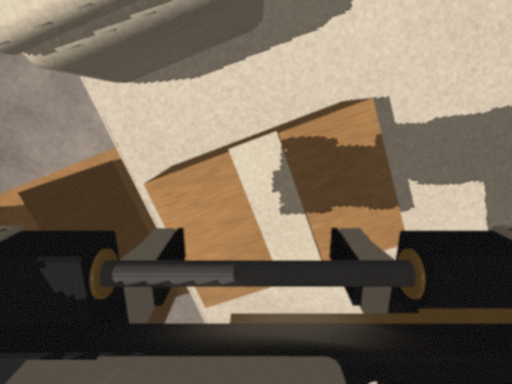

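```bash
cat > h.py <<'E'
from plant import *
import numpy as np, cv2
def P(s):
    R,_=cv2.Rodrigues(np.array(s["rvec"],float)); K=np.array([[s["fx"],0,s["cx"]],[0,s["fy"],s["cy"]],[0,0,1]]); return K,R,np.array(s["tvec"],float)
def w(s,uv,z):
    K,R,t=P(s); d=R.T@np.linalg.inv(K)@np.array([uv[0],uv[1],1.]); c=-R.T@t; return c+d*(z-c[2])/d[2]
def proj(s,X):
    K,R,t=P(s); p=K@(R@np.array(X,float)+t); return p[:2]/p[2]
def rect(s,x0,x1,y0,y1,z,sc,up=None):
    # image: columns = -y (left is +y), rows = -x ; sc px per m
    K,R,t=P(s); H=K@np.column_stack([R[:,0],R[:,1],R[:,2]*z+t])
    W=int((y1-y0)*sc);Hh=int((x1-x0)*sc)
    A=np.array([[0,-1/sc,x1],[-1/sc,0,y1],[0,0,1]])
    return cv2.warpPerspective(s["image"],H@A,(W,Hh),flags=cv2.INTER_CUBIC|cv2.WARP_INVERSE_MAP)
E
python3 - <<'E'
from h import *
s=snapshot("top")
K,R,t=P(s);print("cam",-R.T@t)
zs=dict(mould=0,saucer=0,clip=0.006,tray=0,tub=0,keyring=0,disc=0.016)
for n in ["mould_a","mould_c","mould_e","disc_a","disc_c","disc_e","saucer","clip","tray","tub","keyring"]:
    z=zs[n.split("_")[0]]
    for r in landmark_of(n,"top"):
        p=w(s,r["position"],z); print(n,round(r["score"],2),np.round(r["position"],1),p.round(4),round(float(np.hypot(*p[:2])),3))
im=rect(s,0.25,0.85,-0.4,0.42,0.028,950)
cv2.imwrite("pics/rect.png",im[:,:,::-1]); print(im.shape)
E
```

```text
cam [ 0.39172017 -0.01561527  1.0012207 ]
mould_a 0.96 [298.1 141.9] [ 0.6323 -0.1052  0.    ] 0.641
mould_a 0.93 [162.5 151.2] [0.6173 0.2868 0.    ] 0.681
mould_a 0.8 [230.3 143.4] [0.6341 0.0896 0.    ] 0.64
mould_a 0.77 [130.  210.7] [0.4475 0.3793 0.    ] 0.587
mould_a 0.69 [363.2 138.6] [ 0.636  -0.2903  0.    ] 0.699
mould_a 0.47 [389.7 202.7] [ 0.4514 -0.3531  0.    ] 0.573
mould_c 0.96 [298.1 141.9] [ 0.6323 -0.1052  0.    ] 0.641
mould_c 0.93 [162.5 151.2] [0.6173 0.2868 0.    ] 0.681
mould_c 0.8 [230.3 143.4] [0.6341 0.0896 0.    ] 0.64
mould_c 0.77 [130.  210.7] [0.4475 0.3793 0.    ] 0.587
mould_c 0.69 [363.2 138.6] [ 0.636  -0.2903  0.    ] 0.699
mould_c 0.47 [389.7 202.7] [ 0.4514 -0.3531  0.    ] 0.573
mould_e 0.96 [298.1 141.9] [ 0.6323 -0.1052  0.    ] 0.641
mould_e 0.93 [162.5 151.2] [0.6173 0.2868 0.    ] 0.681
mould_e 0.8 [230.3 143.4] [0.6341 0.0896 0.    ] 0.64
mould_e 0.77 [130.  210.7] [0.4475 0.3793 0.    ] 0.587
mould_e 0.69 [363.2 138.6] [ 0.636  -0.2903  0.    ] 0.699
mould_e 0.47 [389.7 202.7] [ 0.4514 -0.3531  0.    ] 0.573
disc_a 0.97 [126.8 212. ] [0.
[... 561 characters left out ...]
432 0.382  0.016 ] 0.585
disc_e 0.79 [231.2 146.9] [0.62   0.0856 0.016 ] 0.626
disc_e 0.71 [161.6 155.1] [0.6025 0.2845 0.016 ] 0.666
disc_e 0.65 [302.4 138.4] [ 0.6381 -0.1162  0.016 ] 0.649
disc_e 0.55 [387.1 204.8] [ 0.4448 -0.3403  0.016 ] 0.56
saucer 0.64 [241.7 210.2] [0.4409 0.0603 0.    ] 0.445
clip 0.61 [245.2 214.1] [0.4294 0.0503 0.006 ] 0.432
tray 0.82 [311.5 219.8] [ 0.4092 -0.1344  0.    ] 0.431
tray 0.37 [159.2 154. ] [0.6093 0.2964 0.    ] 0.678
tray 0.31 [364.8 139.6] [ 0.6329 -0.2947  0.    ] 0.698
tub 0.94 [188.7 228.6] [0.3928 0.2109 0.    ] 0.446
keyring 0.57 [189.1 176. ] [0.5426 0.2095 0.    ] 0.582
keyring 0.31 [187.1 229.7] [0.3899 0.2155 0.    ] 0.445
(570, 779, 3)
```

View pics/rect.png

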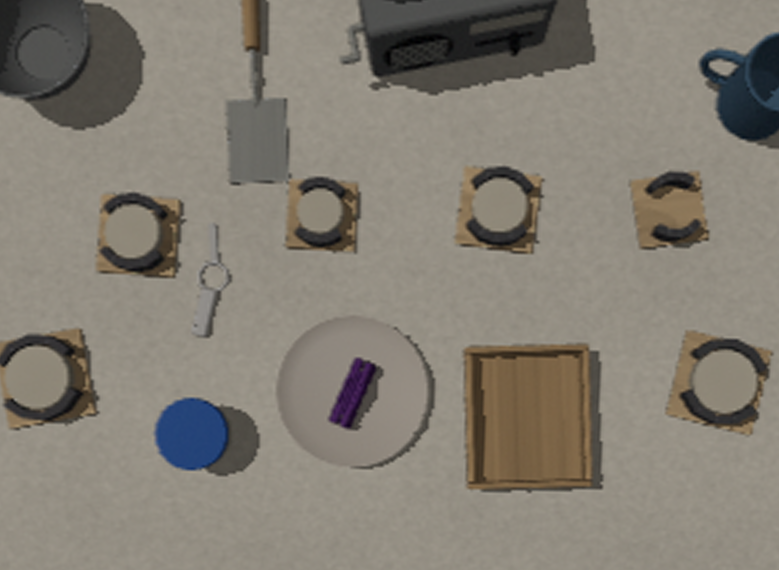

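```bash
cat >> h.py <<'E'
C=[("A1",.4475,.381,.094,.068),("C1",.612,.285,.084,.058),("E1",.627,.088,.074,.048),("C2",.634,-.107,.084,.058),("Ex",.634,-.289,.074,.048),("A2",.448,-.347,.094,.068)]
def base_rect(s,x,y,z,size,sc=2000,save=None):
    h=size*0.5+.02
    im=rect(s,x-h,x+h,y-h,y+h,z,sc); hsv=cv2.cvtColor(im,cv2.COLOR_RGB2HSV)
    wood=((hsv[...,1]>75)&(hsv[...,2]>90)).astype(np.uint8)
    dark=(hsv[...,2]<75).astype(np.uint8)
    return im,hsv,wood,dark,h
E
python3 - <<'E'
from h import *
s=snapshot("top")
rows=[]
for n,x,y,S,D in C:
    sc=2000
    im,hsv,wood,dark,h=base_rect(s,x,y,.006,S)
    pts=cv2.findNonZero(cv2.morphologyEx(wood,cv2.MORPH_OPEN,np.ones((7,7),np.uint8)))
    (cx,cy),(ww,hh),a=cv2.minAreaRect(pts)
    bx,by=x+h-cy/sc,y+h-cx/sc
    # disc blob
    im2=rect(s,x-h,x+h,y-h,y+h,.026,sc); hs2=cv2.cvtColor(im2,cv2.COLOR_RGB2HSV)
    g=((hs2[...,1]<65)&(hs2[...,2]>100)).astype(np.uint8)
    g=cv2.morphologyEx(g,cv2.MORPH_OPEN,np.ones((9,9),np.uint8))
    nl,lab,st,ce=cv2.connectedComponentsWithStats(g)
    c=im2.shape[0]//2; l=lab[c-20:c+20,c-20:c+20]; l=np.bincount(l.ravel()).argmax()
    out=""
    if l>0:
        cn,_=cv2.findContours((lab==l).astype(np.uint8),cv2.RETR_EXTERNAL,cv2.CHAIN_APPROX_NONE)
        k=max(cn,key=len); (ex,ey),r=cv2.minEnclosingCircle(k); e=cv2.fitEllipse(k)
        out=f"disc circ {x+h-ey/sc:.4f} {y+h-ex/sc:.4f} d={2*r/sc:.4f} ell {x+h-e[0][1]/sc:.4f} {y+h-e[0][0]/sc:.4f} {np.array(e[1])/sc}"
        cv2.drawContours(im2,[k],-1,(255,0,0),1)
    b=cv2.boxPoints(((cx,cy),(ww,hh),a)).astype(int); cv2.drawContours(im,[b],-1,(0,255,0),1)
    print(n,f"base {bx:.4f} {by:.4f} {ww/sc:.3f} {hh/sc:.3f} ang {a:.1f}",out)
    rows.append(np.vstack([cv2.resize(im,(250,250)),cv2.resize(im2,(250,250))]))
m=np.vstack([np.hstack(rows[:3]),np.hstack(rows[3:])]); m=cv2.resize(m,(450,600)); cv2.imwrite("pics/m.png",m[:,:,::-1])
E
```

```text
A1 base 0.4533 0.3814 0.093 0.094 ang 79.8 disc circ 0.4536 0.3829 d=0.0678 ell 0.4534 0.3827 [0.06589281 0.06666386]
C1 base 0.6069 0.2810 0.084 0.083 ang 4.1 disc circ 0.6079 0.2825 d=0.0582 ell 0.6074 0.2823 [0.05587461 0.0567555 ]
E1 base 0.6286 0.0833 0.073 0.072 ang 3.1 disc circ 0.6290 0.0841 d=0.0486 ell 0.6291 0.0843 [0.04558661 0.04737746]
C2 base 0.6344 -0.1066 0.083 0.083 ang 7.6 disc circ 0.6335 -0.1057 d=0.0603 ell 0.6350 -0.1057 [0.05576022 0.05809176]
Ex base 0.6348 -0.2906 0.074 0.074 ang 81.7 
A2 base 0.4488 -0.3439 0.094 0.094 ang 14.0 disc circ 0.4496 -0.3420 d=0.0721 ell 0.4492 -0.3427 [0.06555605 0.07021446]
```

View pics/m.png

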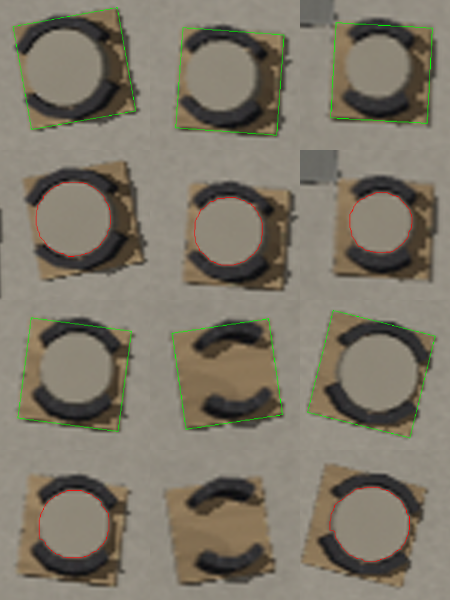

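```bash
cat >> h.py <<'E'
from scipy.spatial.transform import Rotation as Ro
def plan(x,y,z,yaw):
    o=get_obs(); R0=Ro.from_euler("xyz",o["orientation"],degrees=True); R1=Ro.from_euler("xyz",[180,0,yaw],degrees=True)
    d=R0.inv().apply(np.array([x,y,z])-o["tool_pos"])*1000; a=(R0.inv()*R1).as_rotvec(degrees=True)
    print(f"t={o['clock']:.2f} at {np.round(o['tool_pos'],4)} rpy {np.round(o['orientation'],2)} j {np.round(o['joint_pos'],0)} open {o['opening']*1000:.1f} F {np.round(o['force'],1)}")
    print(f" -> ({x},{y},{z},{yaw}): dx {d[0]:.1f} dy {d[1]:.1f} dz {d[2]:.1f} ax {a[0]:.2f} ay {a[1]:.2f} az {a[2]:.2f} dist {np.linalg.norm(d):.0f}")
def saucer(s,x=.437,y=.048,z=.014,sc=1500,name=None,sat=55):
    h=.13; im=rect(s,x-h,x+h,y-h,y+h,z,sc)
    r=[]
    m=trace("saucer","top")
    for q in m[:1]:
        s2=dict(s); s2["image"]=(q["mask"].astype(np.uint8)*255); mm=rect(s2,x-h,x+h,y-h,y+h,z,sc)>127
        k=max(cv2.findContours(mm.astype(np.uint8),cv2.RETR_EXTERNAL,cv2.CHAIN_APPROX_NONE)[0],key=len)
        (ex,ey),rr=cv2.minEnclosingCircle(k); e=cv2.fitEllipse(cv2.convexHull(k))
        print("saucer score",round(q["score"],2),f"circ {x+h-ey/sc:.4f} {y+h-ex/sc:.4f} d {2*rr/sc:.4f} ell {x+h-e[0][1]/sc:.4f} {y+h-e[0][0]/sc:.4f}",np.round(np.array(e[1])/sc,4))
        cv2.drawContours(im,[k],-1,(255,0,0),1); cv2.ellipse(im,e,(0,255,0),1)
    if name: cv2.imwrite(name,im[:,:,::-1])
E
python3 - <<'E'
from h import *
s=snapshot("top"); saucer(s,name="pics/s1.png")
h=.13;sc=2000
im=rect(s,.437-h,.437+h,.048-h,.048+h,.025,sc); hsv=cv2.cvtColor(im,cv2.COLOR_RGB2HSV)
g=((hsv[...,0]>120)&(hsv[...,0]<165)&(hsv[...,1]>80)).astype(np.uint8)
g=cv2.morphologyEx(g,cv2.MORPH_OPEN,np.ones((5,5),np.uint8))
r=cv2.minAreaRect(cv2.findNonZero(g)); print("clip",.437+h-r[0][1]/sc,.048+h-r[0][0]/sc,np.array(r[1])/sc,r[2])
tr=trace("tray","top")[0]; s2=dict(s); s2["image"]=tr["mask"].astype(np.uint8)*255
mm=rect(s2,.25,.6,-.3,.05,.032,1000)>127; r=cv2.minAreaRect(cv2.findNonZero(mm.astype(np.uint8))); print("tray",.6-r[0][1]/1000,.05-r[0][0]/1000,r[1],r[2])
plan(.437,.048,.10,-20.5)
E
```

```text
saucer score 0.86 circ 0.4398 0.0515 d 0.1661 ell 0.4393 0.0514 [0.1639 0.1645]
clip 0.4366822204589843 0.049207809448242185 [0.02423353 0.0723954 ] 23.720396041870117
tray 0.41189140319824213 -0.13371945190429685 (154.58673095703125, 137.082763671875) 87.27368927001953
t=0.95 at [0.2351 0.6327 0.2266] rpy [-180.      0.    -20.38] j [ 86.  21.   1.  -0. -70. -17.] open 87.4 F [-0.1  0.  -0.3]
 -> (0.437,0.048,0.1,-20.5): dx 392.9 dy 477.8 dz 126.6 ax -0.00 ay 0.00 az 0.12 dist 631
```

View pics/s1.png

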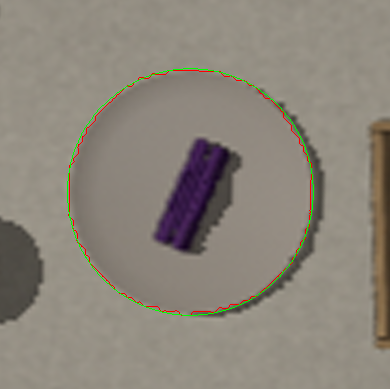

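```bash
python3 -m inch '[{"dx":393,"dy":478,"dz":60,"az":1.6,"fingers":60},{"dx":393,"dy":478,"dz":60,"az":1.6,"fingers":60},{"dx":393,"dy":478,"dz":60,"az":1.6,"fingers":60},{"dx":393,"dy":478,"dz":60,"az":1.6,"fingers":60},{"dx":393,"dy":478,"dz":60,"az":1.6,"fingers":60},{"dx":393,"dy":478,"dz":60,"az":1.6,"fingers":60},{"dx":393,"dy":478,"dz":60,"az":1.6,"fingers":60},{"dx":393,"dy":478,"dz":60,"az":1.6,"fingers":60}]'
python3 - <<'E'
from h import *
plan(.437,.049,.10,-22)
plan(.437,.049,.013,-22)
E
```

```text
t=0.95 at [0.2351 0.6327 0.2266] rpy [-180.      0.    -20.38] j [ 86.  21.   1.  -0. -70. -17.] open 87.4 F [-0.1  0.  -0.3]
 -> (0.437,0.049,0.1,-22): dx 392.5 dy 476.8 dz 126.6 ax -0.00 ay 0.00 az 1.62 dist 630
t=0.95 at [0.2351 0.6327 0.2266] rpy [-180.      0.    -20.38] j [ 86.  21.   1.  -0. -70. -17.] open 87.4 F [-0.1  0.  -0.3]
 -> (0.437,0.049,0.013,-22): dx 392.5 dy 476.8 dz 213.6 ax -0.00 ay 0.00 az 1.62 dist 653$[0]: bad value
```

```bash
python3 -m inch '[{"ax":0,"ay":0,"az":1.6,"dx":393,"dy":478,"dz":60,"fingers":60},{"ax":0,"ay":0,"az":1.6,"dx":393,"dy":478,"dz":60,"fingers":60},{"ax":0,"ay":0,"az":1.6,"dx":393,"dy":478,"dz":60,"fingers":60},{"ax":0,"ay":0,"az":1.6,"dx":393,"dy":478,"dz":60,"fingers":60},{"ax":0,"ay":0,"az":1.6,"dx":393,"dy":478,"dz":60,"fingers":60},{"ax":0,"ay":0,"az":1.6,"dx":393,"dy":478,"dz":60,"fingers":60},{"ax":0,"ay":0,"az":1.6,"dx":393,"dy":478,"dz":60,"fingers":60},{"ax":0,"ay":0,"az":1.6,"dx":393,"dy":478,"dz":60,"fingers":60}]'
python3 - <<'E'
from h import *
plan(.437,.049,.10,-22)
E
```

```text
clock: 1.95
tool_pos: [0.3979, 0.1606, 0.1787]
orientation: [-179.9, -0.0, -21.9]
force: [1.0, 0.6, -0.1]
opening: 0.0602
t=1.95 at [0.3979 0.1606 0.1787] rpy [-1.7992e+02 -4.0000e-02 -2.1940e+01] j [ 49.  -1. -33.   0. -58.  20.] open 60.2 F [ 1.   0.6 -0.1]
 -> (0.437,0.049,0.1,-22): dx 77.9 dy 89.0 dz 78.6 ax -0.08 ay -0.04 az 0.06 dist 142
```

```bash
python3 -m inch '[{"ax":0,"ay":0,"az":0,"dx":78,"dy":89,"dz":70,"fingers":60},{"ax":0,"ay":0,"az":0,"dx":78,"dy":89,"dz":70,"fingers":60},{"ax":0,"ay":0,"az":0,"dx":78,"dy":89,"dz":70,"fingers":60},{"ax":0,"ay":0,"az":0,"dx":78,"dy":89,"dz":70,"fingers":60}]'
python3 - <<'E'
from h import *
s=snapshot("wrist"); cv2.imwrite("pics/w1.png",s["image"][:,:,::-1])
s=snapshot("top"); cv2.imwrite("pics/t1.png",s["image"][:,:,::-1])
plan(.437,.049,.013,-22)
E
```

```text
clock: 2.45
tool_pos: [0.4366, 0.0499, 0.1081]
orientation: [180.0, 0.0, -22.1]
force: [-0.4, 0.8, -0.4]
opening: 0.0604
t=2.55 at [0.4371 0.0514 0.109 ] rpy [-1.7994e+02 -5.0000e-02 -2.1960e+01] j [ 33.   5. -37.   0. -48.  35.] open 60.1 F [-1.5 -0.   0. ]
 -> (0.437,0.049,0.013,-22): dx 0.7 dy 2.3 dz 96.0 ax -0.06 ay -0.05 az 0.04 dist 96
```

View pics/w1.png

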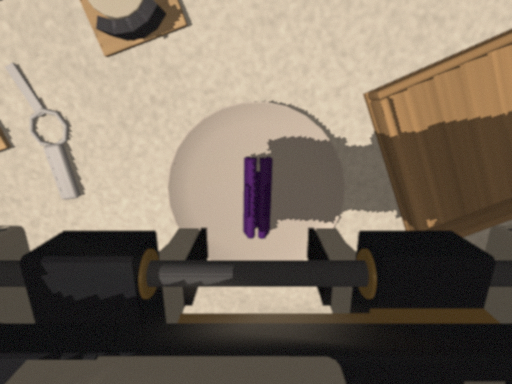

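View pics/t1.png

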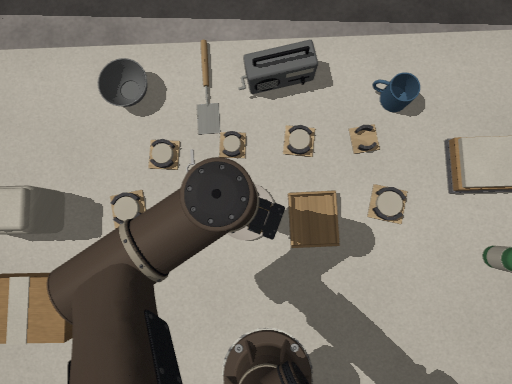

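```bash
python3 -m inch '[{"ax":0,"ay":0,"az":0,"dx":0,"dy":1,"dz":50,"fingers":60},{"ax":0,"ay":0,"az":0,"dx":0,"dy":1,"dz":85,"fingers":60},{"ax":0,"ay":0,"az":0,"dx":0,"dy":1,"dz":94,"fingers":60},{"ax":0,"ay":0,"az":0,"dx":0,"dy":1,"dz":94,"fingers":10},{"ax":0,"ay":0,"az":0,"dx":0,"dy":1,"dz":94,"fingers":10},{"ax":0,"ay":0,"az":0,"dx":0,"dy":1,"dz":94,"fingers":10},{"ax":0,"ay":0,"az":0,"dx":0,"dy":1,"dz":94,"fingers":10},{"ax":0,"ay":0,"az":0,"dx":0,"dy":1,"dz":94,"fingers":10}]'
python3 - <<'E'
from h import *
plan(.437,.049,.1,-22)
E
```

```text
clock: 3.55
tool_pos: [0.4366, 0.0498, 0.015]
orientation: [-179.9, -0.0, -22.0]
force: [-2.0, 1.3, 7.6]
opening: 0.0258
t=3.55 at [0.4366 0.0498 0.015 ] rpy [-1.7994e+02 -5.0000e-02 -2.1980e+01] j [ 32.  14. -43.   0. -33.  36.] open 25.8 F [-2.   1.3  7.6]
 -> (0.437,0.049,0.1,-22): dx 0.8 dy 0.5 dz -85.0 ax -0.06 ay -0.05 az 0.02 dist 85
```

```bash
python3 -m inch '[{"ax":0,"ay":0,"az":0,"dx":0,"dy":0,"dz":-30,"fingers":10},{"ax":0,"ay":0,"az":0,"dx":0,"dy":0,"dz":-80,"fingers":10},{"ax":0,"ay":0,"az":0,"dx":0,"dy":0,"dz":-80,"fingers":10}]'
python3 - <<'E'
from h import *
s=snapshot("wrist"); cv2.imwrite("pics/w2.png",s["image"][:,:,::-1])
plan(.411,-.134,.09,-2)
plan(.411,-.134,.025,-2)
E
```

```text
clock: 3.92
tool_pos: [0.4385, 0.0507, 0.0979]
orientation: [-179.7, -0.3, -22.0]
force: [0.9, 0.1, -0.6]
opening: 0.0259
t=3.98 at [0.4372 0.0502 0.0961] rpy [-1.798e+02 -1.500e-01 -2.200e+01] j [ 32.   6. -38.   0. -46.  36.] open 25.9 F [ 0.4 -0.4 -1.4]
 -> (0.411,-0.134,0.09,-2): dx 44.7 dy 180.6 dz 5.5 ax -0.18 ay -0.18 az -20.00 dist 186
t=3.98 at [0.4372 0.0502 0.0961] rpy [-1.798e+02 -1.500e-01 -2.200e+01] j [ 32.   6. -38.   0. -46.  36.] open 25.9 F [ 0.4 -0.4 -1.4]
 -> (0.411,-0.134,0.025,-2): dx 44.5 dy 180.8 dz 70.5 ax -0.18 ay -0.18 az -20.00 dist 199
```

View pics/w2.png

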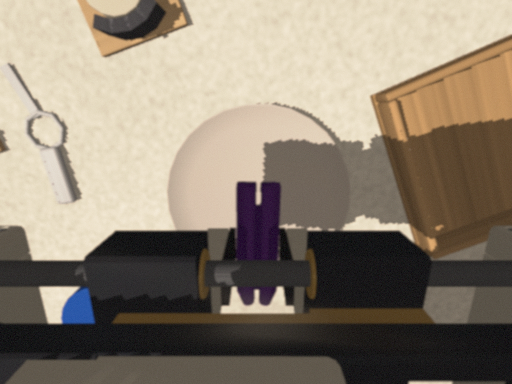

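```bash
python3 -m inch '[{"ax":0,"ay":0,"az":-20,"dx":45,"dy":181,"dz":0,"fingers":10},{"ax":0,"ay":0,"az":-20,"dx":45,"dy":181,"dz":0,"fingers":10},{"ax":0,"ay":0,"az":-20,"dx":45,"dy":181,"dz":0,"fingers":10},{"ax":0,"ay":0,"az":-20,"dx":45,"dy":181,"dz":0,"fingers":10},{"ax":0,"ay":0,"az":-20,"dx":45,"dy":181,"dz":40,"fingers":10},{"ax":0,"ay":0,"az":-20,"dx":45,"dy":181,"dz":70,"fingers":10},{"ax":0,"ay":0,"az":-20,"dx":45,"dy":181,"dz":75,"fingers":10}]'
python3 - <<'E'
from h import *
plan(.411,-.134,.02,-2)
E
```

```text
clock: 4.85
tool_pos: [0.4078, -0.1355, 0.0172]
orientation: [180.0, 0.3, -2.0]
force: [0.4, -0.1, -0.2]
opening: 0.0254
t=4.85 at [ 0.4078 -0.1355  0.0172] rpy [179.96   0.32  -2.03] j [  8.  13. -44.  -0. -33.  80.] open 25.4 F [ 0.4 -0.1 -0.2]
 -> (0.411,-0.134,0.02,-2): dx 3.2 dy -1.6 dz -2.8 ax 0.04 ay 0.32 az -0.03 dist 5
```

```bash
python3 -m inch '[{"ax":0,"ay":0,"az":0,"dx":0,"dy":0,"dz":0,"fingers":48},{"ax":0,"ay":0,"az":0,"dx":0,"dy":0,"dz":0,"fingers":48},{"ax":0,"ay":0,"az":0,"dx":0,"dy":0,"dz":0,"fingers":48},{"ax":0,"ay":0,"az":0,"dx":0,"dy":0,"dz":-40,"fingers":48},{"ax":0,"ay":0,"az":0,"dx":0,"dy":0,"dz":-90,"fingers":87},{"ax":0,"ay":0,"az":0,"dx":0,"dy":0,"dz":-90,"fingers":87}]'
python3 - <<'E'
from h import *
s=snapshot("wrist"); cv2.imwrite("pics/w3.png",s["image"][:,:,::-1])
plan(.449,-.343,.09,-14)
E
```

```text
clock: 5.6
tool_pos: [0.413, -0.1349, 0.1135]
orientation: [-180.0, -0.5, -1.9]
force: [1.1, -0.2, -1.5]
opening: 0.0629
t=5.65 at [ 0.4115 -0.1348  0.1116] rpy [-179.95   -0.32   -1.97] j [  8.   4. -38.   0. -48.  80.] open 66.9 F [ 0.7  0.3 -0.4]
 -> (0.449,-0.343,0.09,-14): dx 44.5 dy 206.8 dz 21.7 ax -0.09 ay -0.31 az 12.03 dist 213
```

View pics/w3.png

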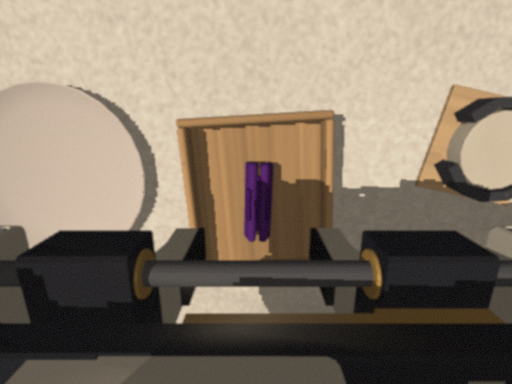

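```bash
python3 -m inch '[{"ax":0,"ay":0,"az":12,"dx":45,"dy":207,"dz":20,"fingers":87},{"ax":0,"ay":0,"az":12,"dx":45,"dy":207,"dz":20,"fingers":87},{"ax":0,"ay":0,"az":12,"dx":45,"dy":207,"dz":20,"fingers":87},{"ax":0,"ay":0,"az":12,"dx":45,"dy":207,"dz":20,"fingers":87},{"ax":0,"ay":0,"az":12,"dx":45,"dy":207,"dz":20,"fingers":87},{"ax":0,"ay":0,"az":12,"dx":45,"dy":207,"dz":20,"fingers":87}]'
python3 - <<'E'
from h import *
s=snapshot("wrist"); cv2.imwrite("pics/w4.png",s["image"][:,:,::-1])
plan(.449,-.343,.009,-14)
E
```

```text
clock: 6.4
tool_pos: [0.4471, -0.343, 0.0886]
orientation: [-180.0, 0.1, -14.0]
force: [-0.5, -0.3, 0.5]
opening: 0.0869
t=6.45 at [ 0.4474 -0.3427  0.089 ] rpy [-1.7999e+02  5.0000e-02 -1.3960e+01] j [-18.  18. -24.  -0. -49.  94.] open 86.9 F [ 0.1 -0.9  1. ]
 -> (0.449,-0.343,0.009,-14): dx 1.7 dy -0.1 dz 80.0 ax -0.01 ay 0.05 az 0.04 dist 80
```

View pics/w4.png

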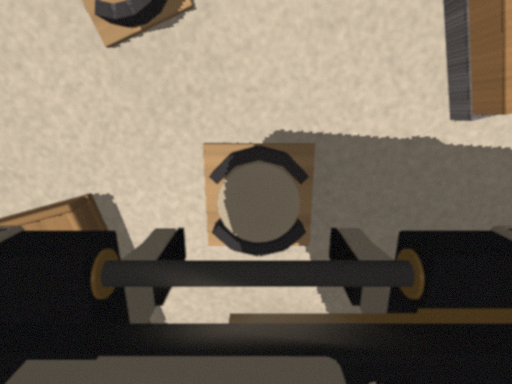

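```bash
python3 - <<'E'
from h import *
s=snapshot("wrist"); print(w(s,(259,203),.026),w(s,(259,194),.006))
E
python3 -m inch '[{"ax":0,"ay":0,"az":0,"dx":1.5,"dy":0,"dz":40,"fingers":87},{"ax":0,"ay":0,"az":0,"dx":1.5,"dy":0,"dz":70,"fingers":87},{"ax":0,"ay":0,"az":0,"dx":1.5,"dy":0,"dz":79,"fingers":87},{"ax":0,"ay":0,"az":0,"dx":1.5,"dy":0,"dz":80,"fingers":60},{"ax":0,"ay":0,"az":0,"dx":1.5,"dy":0,"dz":80,"fingers":50},{"ax":0,"ay":0,"az":0,"dx":1.5,"dy":0,"dz":80,"fingers":50},{"ax":0,"ay":0,"az":0,"dx":1.5,"dy":0,"dz":80,"fingers":50}]'
```

```text
[ 0.45074562 -0.34407298  0.026     ] [ 0.45242012 -0.34459439  0.006     ]
clock: 7.38
tool_pos: [0.4502, -0.3441, 0.0105]
orientation: [180.0, -0.1, -14.0]
force: [0.4, 2.5, 6.6]
opening: 0.0666
```

```bash
python3 -m inch '[{"ax":0,"ay":0,"az":0,"dx":0,"dy":0,"dz":-15,"fingers":50},{"ax":0,"ay":0,"az":0,"dx":0,"dy":0,"dz":-50,"fingers":50},{"ax":0,"ay":0,"az":0,"dx":0,"dy":0,"dz":-90,"fingers":50},{"ax":0,"ay":0,"az":0,"dx":0,"dy":0,"dz":-90,"fingers":50}]'
python3 - <<'E'
from h import *
s=snapshot("wrist"); cv2.imwrite("pics/w5.png",s["image"][:,:,::-1])
s=snapshot("top"); cv2.imwrite("pics/t5.png",s["image"][:,:,::-1]); saucer(s)
plan(.4393,.0514,.10,-14)
E
```

```text
clock: 7.88
tool_pos: [0.4513, -0.3449, 0.1036]
orientation: [179.9, -0.4, -14.0]
force: [0.8, -0.1, -1.5]
opening: 0.0671
saucer score 0.7 circ 0.4397 0.0524 d 0.1677 ell 0.4391 0.0522 [0.164  0.1665]
t=8.03 at [ 0.4488 -0.3436  0.0993] rpy [-1.7998e+02  2.0000e-02 -1.4010e+01] j [-18.  17. -23.  -0. -50.  94.] open 66.8 F [-0.8  0.8 -1. ]
 -> (0.4393,0.0514,0.1,-14): dx -104.8 dy -381.0 dz -0.5 ax -0.02 ay 0.02 az -0.01 dist 395
```

View pics/w5.png

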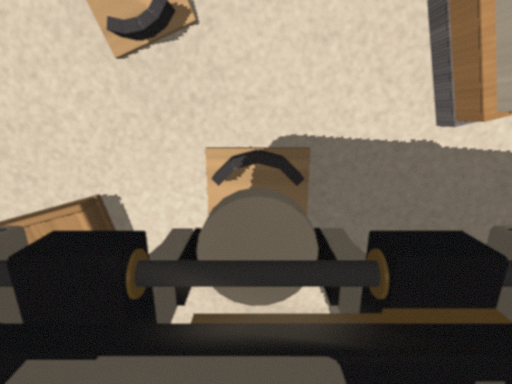

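View pics/t5.png

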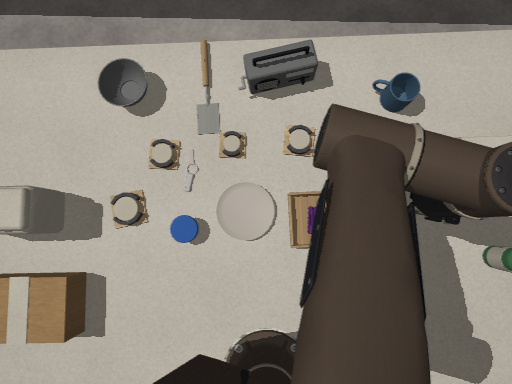

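```bash
python3 -m inch '[{"ax":0,"ay":0,"az":0,"dx":-105,"dy":-381,"dz":0,"fingers":50},{"ax":0,"ay":0,"az":0,"dx":-105,"dy":-381,"dz":0,"fingers":50},{"ax":0,"ay":0,"az":0,"dx":-105,"dy":-381,"dz":0,"fingers":50},{"ax":0,"ay":0,"az":0,"dx":-105,"dy":-381,"dz":0,"fingers":50},{"ax":0,"ay":0,"az":0,"dx":-105,"dy":-381,"dz":0,"fingers":50},{"ax":0,"ay":0,"az":0,"dx":-105,"dy":-381,"dz":0,"fingers":50},{"ax":0,"ay":0,"az":0,"dx":-105,"dy":-381,"dz":0,"fingers":50},{"ax":0,"ay":0,"az":0,"dx":-105,"dy":-381,"dz":0,"fingers":50}]'
python3 - <<'E'
from h import *
s=snapshot("wrist"); im=s["image"]; cv2.imwrite("pics/w6.png",im[:,:,::-1])
o=get_obs(); print(o["tool_pos"],o["opening"])
print(w(s,(258.5,247),o["tool_pos"][2]+.016))
plan(.4393,.0516,.015,-14)
E
```

```text
clock: 9.02
tool_pos: [0.4389, 0.0523, 0.0986]
orientation: [179.9, 0.1, -13.8]
force: [0.2, -0.6, -0.6]
opening: 0.0668
[0.43878284 0.05133696 0.09858842] 0.06725136323832435
[0.44293747 0.0514924  0.11458842]
t=9.07 at [0.4388 0.0513 0.0986] rpy [ 1.7992e+02  9.0000e-02 -1.3890e+01] j [ 32.   6. -38.  -0. -46.  44.] open 67.3 F [-0.4 -1.  -0.3]
 -> (0.4393,0.0516,0.015,-14): dx 0.6 dy -0.5 dz 83.6 ax 0.08 ay 0.09 az 0.11 dist 84
```

View pics/w6.png

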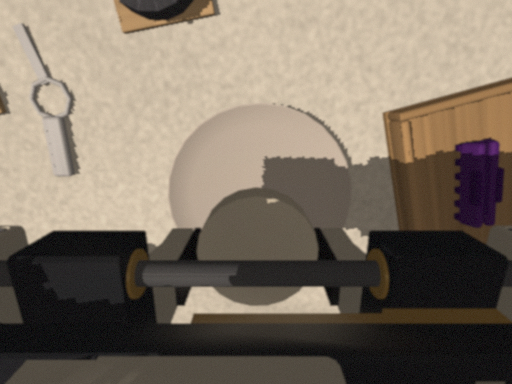

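```bash
python3 -m inch '[{"ax":0,"ay":0,"az":0,"dx":-1,"dy":0,"dz":45,"fingers":50},{"ax":0,"ay":0,"az":0,"dx":-1,"dy":0,"dz":75,"fingers":50},{"ax":0,"ay":0,"az":0,"dx":-1,"dy":0,"dz":85,"fingers":50},{"ax":0,"ay":0,"az":0,"dx":-1,"dy":0,"dz":87,"fingers":50},{"ax":0,"ay":0,"az":0,"dx":-1,"dy":0,"dz":87,"fingers":50}]'
python3 - <<'E'
from h import *
plan(.4393,.0516,.011,-14)
E
```

```text
clock: 9.7
tool_pos: [0.4392, 0.0514, 0.013]
orientation: [-180.0, -0.0, -14.0]
force: [-0.5, 0.1, -0.2]
opening: 0.0672
t=9.70 at [0.4392 0.0514 0.013 ] rpy [-1.7996e+02 -5.0000e-02 -1.4010e+01] j [ 32.  14. -43.   0. -32.  44.] open 67.2 F [-0.5  0.1 -0.2]
 -> (0.4393,0.0516,0.011,-14): dx 0.1 dy -0.2 dz 2.0 ax -0.04 ay -0.05 az -0.01 dist 2
```

```bash
python3 -m inch '[{"ax":0,"ay":0,"az":0,"dx":-0.5,"dy":0,"dz":2,"fingers":50},{"ax":0,"ay":0,"az":0,"dx":-0.5,"dy":0,"dz":2.5,"fingers":74},{"ax":0,"ay":0,"az":0,"dx":-0.5,"dy":0,"dz":2.5,"fingers":74},{"ax":0,"ay":0,"az":0,"dx":-0.5,"dy":0,"dz":2,"fingers":74},{"ax":0,"ay":0,"az":0,"dx":-0.5,"dy":0,"dz":-20,"fingers":76},{"ax":0,"ay":0,"az":0,"dx":-0.5,"dy":0,"dz":-70,"fingers":87},{"ax":0,"ay":0,"az":0,"dx":-0.5,"dy":0,"dz":-100,"fingers":87}]'
python3 - <<'E'
from h import *
s=snapshot("wrist"); cv2.imwrite("pics/w7.png",s["image"][:,:,::-1])
plan(.4534,.382,.10,10)
E
```

```text
clock: 10.58
tool_pos: [0.4387, 0.0518, 0.1145]
orientation: [-179.9, -0.1, -14.0]
force: [1.1, 0.5, -0.6]
opening: 0.0859
t=10.62 at [0.4404 0.0525 0.1176] rpy [-179.77   -0.32  -13.92] j [ 32.   4. -36.   0. -49.  44.] open 86.7 F [1.9 0.6 4. ]
 -> (0.4534,0.382,0.1,10): dx -66.8 dy -322.8 dz 18.6 ax -0.16 ay -0.36 az -23.92 dist 330
```

View pics/w7.png

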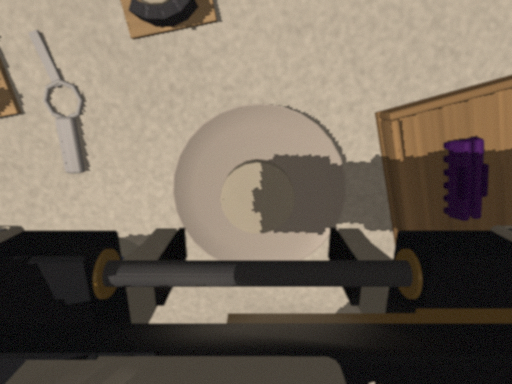

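```bash
python3 -m inch '[{"ax":0,"ay":0,"az":-24,"dx":-67,"dy":-323,"dz":10,"fingers":87},{"ax":0,"ay":0,"az":-24,"dx":-67,"dy":-323,"dz":10,"fingers":87},{"ax":0,"ay":0,"az":-24,"dx":-67,"dy":-323,"dz":10,"fingers":87},{"ax":0,"ay":0,"az":-24,"dx":-67,"dy":-323,"dz":10,"fingers":87},{"ax":0,"ay":0,"az":-24,"dx":-67,"dy":-323,"dz":10,"fingers":87},{"ax":0,"ay":0,"az":-24,"dx":-67,"dy":-323,"dz":10,"fingers":87},{"ax":0,"ay":0,"az":-24,"dx":-67,"dy":-323,"dz":20,"fingers":87},{"ax":0,"ay":0,"az":-24,"dx":-67,"dy":-323,"dz":20,"fingers":87}]'
python3 - <<'E'
from h import *
s=snapshot("wrist"); cv2.imwrite("pics/w8.png",s["image"][:,:,::-1])
s=snapshot("top"); cv2.imwrite("pics/t8.png",s["image"][:,:,::-1]); saucer(s,name="pics/s8.png")
plan(.4535,.382,.009,10)
E
```

```text
clock: 11.62
tool_pos: [0.4503, 0.3792, 0.0909]
orientation: [179.9, 0.1, 10.0]
force: [0.1, -0.6, 0.3]
opening: 0.0871
saucer score 0.6 circ 0.4387 0.0521 d 0.1676 ell 0.4387 0.0517 [0.1646 0.1657]
t=11.78 at [0.4513 0.38   0.0926] rpy [180.     0.     9.95] j [ 59.  19. -20.   0. -50.  41.] open 86.9 F [-0.2  0.4  0. ]
 -> (0.4535,0.382,0.009,10): dx 2.5 dy -1.6 dz 83.6 ax 0.00 ay 0.00 az -0.05 dist 84
```

View pics/w8.png

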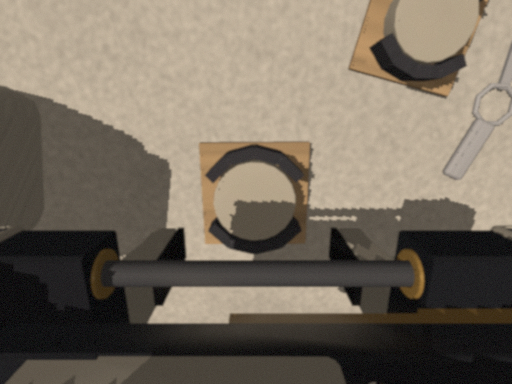

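View pics/s8.png

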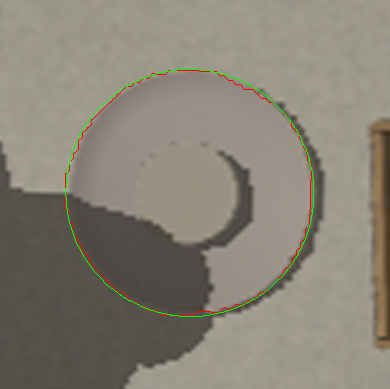

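```bash
python3 -m inch '[{"ax":0,"ay":0,"az":0,"dx":2,"dy":-1.5,"dz":40,"fingers":87},{"ax":0,"ay":0,"az":0,"dx":2,"dy":-1.5,"dz":72,"fingers":87},{"ax":0,"ay":0,"az":0,"dx":2,"dy":-1.5,"dz":82,"fingers":87},{"ax":0,"ay":0,"az":0,"dx":2,"dy":-1.5,"dz":83,"fingers":60},{"ax":0,"ay":0,"az":0,"dx":2,"dy":-1.5,"dz":83,"fingers":50},{"ax":0,"ay":0,"az":0,"dx":2,"dy":-1.5,"dz":83,"fingers":50},{"ax":0,"ay":0,"az":0,"dx":2,"dy":-1.5,"dz":83,"fingers":50}]'
```

```text
clock: 12.65
tool_pos: [0.4534, 0.3836, 0.0106]
orientation: [-179.9, -0.1, 10.0]
force: [-0.3, -1.5, 6.6]
opening: 0.0671
```

```bash
python3 -m inch '[{"ax":0,"ay":0,"az":0,"dx":0,"dy":0,"dz":-15,"fingers":50},{"ax":0,"ay":0,"az":0,"dx":0,"dy":0,"dz":-50,"fingers":50},{"ax":0,"ay":0,"az":0,"dx":0,"dy":0,"dz":-100,"fingers":50},{"ax":0,"ay":0,"az":0,"dx":0,"dy":0,"dz":-100,"fingers":50}]'
python3 - <<'E'
from h import *
s=snapshot("wrist"); cv2.imwrite("pics/w9.png",s["image"][:,:,::-1])
s=snapshot("top"); saucer(s,name="pics/s9.png")
plan(.4385,.052,.11,-14)
E
```

```text
clock: 13.15
tool_pos: [0.4546, 0.3854, 0.1146]
orientation: [-179.7, -0.4, 10.1]
force: [0.7, -0.3, 0.1]
opening: 0.0671
saucer score 0.91 circ 0.4400 0.0529 d 0.1688 ell 0.4388 0.0525 [0.1635 0.1668]
t=13.30 at [0.4524 0.3827 0.1094] rpy [-1.7999e+02  2.0000e-02  1.0000e+01] j [ 59.  19. -19.  -0. -53.  41.] open 67.3 F [ 0.  -0.1 -1.1]
 -> (0.4385,0.052,0.11,-14): dx -71.1 dy 323.3 dz -0.7 ax -0.01 ay 0.02 az 24.00 dist 331
```

View pics/w9.png

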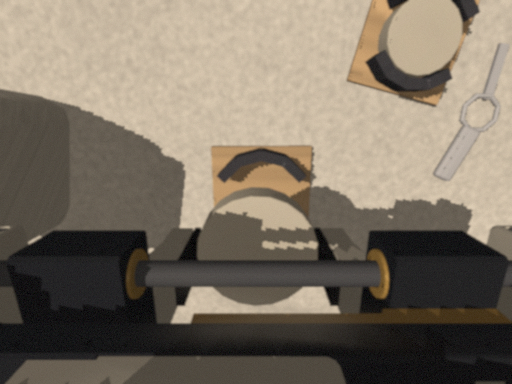

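View pics/s9.png

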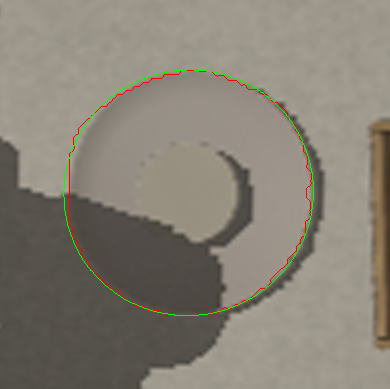

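```bash
python3 -m inch '[{"ax":0,"ay":0,"az":24,"dx":-71,"dy":323,"dz":0,"fingers":50},{"ax":0,"ay":0,"az":24,"dx":-71,"dy":323,"dz":0,"fingers":50},{"ax":0,"ay":0,"az":24,"dx":-71,"dy":323,"dz":0,"fingers":50},{"ax":0,"ay":0,"az":24,"dx":-71,"dy":323,"dz":0,"fingers":50},{"ax":0,"ay":0,"az":24,"dx":-71,"dy":323,"dz":0,"fingers":50},{"ax":0,"ay":0,"az":24,"dx":-71,"dy":323,"dz":0,"fingers":50},{"ax":0,"ay":0,"az":24,"dx":-71,"dy":323,"dz":0,"fingers":50},{"ax":0,"ay":0,"az":24,"dx":-71,"dy":323,"dz":40,"fingers":50}]'
python3 - <<'E'
from h import *
s=snapshot("wrist"); cv2.imwrite("pics/w10.png",s["image"][:,:,::-1])
plan(.4385,.052,.033,-14)
E
```

```text
clock: 14.3
tool_pos: [0.4418, 0.0545, 0.0708]
orientation: [-179.8, -0.3, -13.9]
force: [1.4, -0.4, -1.9]
opening: 0.0671
t=14.35 at [0.4375 0.0528 0.0649] rpy [ 1.7991e+02  1.7000e-01 -1.4030e+01] j [ 33.   9. -40.  -0. -41.  43.] open 67.2 F [-1.9 -0.7 -6.4]
 -> (0.4385,0.052,0.033,-14): dx 1.2 dy 0.5 dz 31.9 ax 0.09 ay 0.17 az -0.03 dist 32
```

View pics/w10.png

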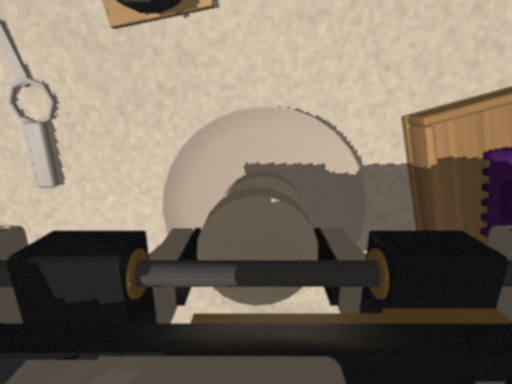

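```bash
python3 -m inch '[{"ax":0,"ay":0,"az":0,"dx":0,"dy":0,"dz":20,"fingers":50},{"ax":0,"ay":0,"az":0,"dx":0,"dy":0,"dz":30,"fingers":50},{"ax":0,"ay":0,"az":0,"dx":0,"dy":0,"dz":32,"fingers":50},{"ax":0,"ay":0,"az":0,"dx":0,"dy":0,"dz":32,"fingers":50}]'
python3 - <<'E'
from h import *
plan(.4385,.052,.031,-14)
E
```

```text
clock: 14.85
tool_pos: [0.4394, 0.053, 0.0377]
orientation: [-180.0, -0.0, -14.0]
force: [-0.4, 0.2, -0.4]
opening: 0.0666
t=14.85 at [0.4394 0.053  0.0377] rpy [-1.800e+02 -1.000e-02 -1.395e+01] j [ 33.  12. -42.   0. -37.  43.] open 66.6 F [-0.4  0.2 -0.4]
 -> (0.4385,0.052,0.031,-14): dx -0.6 dy 1.2 dz 6.7 ax -0.00 ay -0.01 az 0.05 dist 7
```

```bash
python3 -m inch '[{"ax":0,"ay":0,"az":0,"dx":-1,"dy":1,"dz":6,"fingers":50},{"ax":0,"ay":0,"az":0,"dx":-1,"dy":1,"dz":7,"fingers":50},{"ax":0,"ay":0,"az":0,"dx":-1,"dy":1,"dz":7,"fingers":50}]'
python3 -m inch '[{"ax":0,"ay":0,"az":0,"dx":0,"dy":0,"dz":0,"fingers":74},{"ax":0,"ay":0,"az":0,"dx":0,"dy":0,"dz":0,"fingers":74},{"ax":0,"ay":0,"az":0,"dx":0,"dy":0,"dz":0,"fingers":74},{"ax":0,"ay":0,"az":0,"dx":0,"dy":0,"dz":-20,"fingers":76},{"ax":0,"ay":0,"az":0,"dx":0,"dy":0,"dz":-60,"fingers":87},{"ax":0,"ay":0,"az":0,"dx":0,"dy":0,"dz":-80,"fingers":87},{"ax":0,"ay":0,"az":0,"dx":0,"dy":0,"dz":-80,"fingers":87}]'
python3 - <<'E'
from h import *
s=snapshot("wrist"); cv2.imwrite("pics/w11.png",s["image"][:,:,::-1])
plan(.6072,.282,.11,-4)
E
```

```text
clock: 15.22
tool_pos: [0.4378, 0.0518, 0.0306]
orientation: [-180.0, -0.0, -14.0]
force: [-2.9, 0.4, 3.9]
opening: 0.067
clock: 16.1
tool_pos: [0.4389, 0.0524, 0.1117]
orientation: [-179.9, -0.2, -14.0]
force: [-0.7, 0.7, -1.1]
opening: 0.0873
t=16.15 at [0.4381 0.052  0.1106] rpy [-1.7993e+02 -6.0000e-02 -1.4000e+01] j [ 33.   5. -37.  -0. -48.  43.] open 87.0 F [-0.2 -1.3 -0.1]
 -> (0.6072,0.282,0.11,-4): dx 108.5 dy -264.0 dz 1.0 ax -0.07 ay -0.06 az -10.00 dist 285
```

View pics/w11.png

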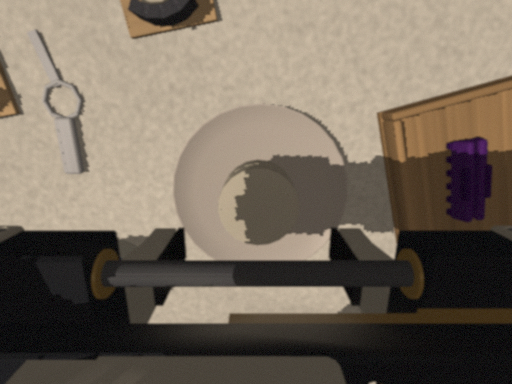

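```bash
python3 -m inch '[{"ax":0,"ay":0,"az":-10,"dx":108,"dy":-264,"dz":0,"fingers":76},{"ax":0,"ay":0,"az":-10,"dx":108,"dy":-264,"dz":0,"fingers":76},{"ax":0,"ay":0,"az":-10,"dx":108,"dy":-264,"dz":0,"fingers":76},{"ax":0,"ay":0,"az":-10,"dx":108,"dy":-264,"dz":0,"fingers":76},{"ax":0,"ay":0,"az":-10,"dx":108,"dy":-264,"dz":0,"fingers":76},{"ax":0,"ay":0,"az":-10,"dx":108,"dy":-264,"dz":10,"fingers":76},{"ax":0,"ay":0,"az":-10,"dx":108,"dy":-264,"dz":20,"fingers":76}]'
python3 - <<'E'
from h import *
s=snapshot("wrist"); cv2.imwrite("pics/w12.png",s["image"][:,:,::-1])
s=snapshot("top"); saucer(s,name="pics/s12.png")
plan(.6072,.282,.009,-4)
E
```

```text
clock: 17.02
tool_pos: [0.6053, 0.2811, 0.0879]
orientation: [179.9, 0.1, -4.0]
force: [0.4, -0.4, -0.2]
opening: 0.0761
saucer score 0.63 circ 0.4380 0.0520 d 0.1676 ell 0.4392 0.0517 [0.1632 0.1665]
t=17.18 at [0.6054 0.2806 0.0891] rpy [ 1.799e+02  1.100e-01 -4.020e+00] j [ 42.  26. -10.  -0. -54.  44.] open 76.1 F [-0.3  0.3  0.1]
 -> (0.6072,0.282,0.009,-4): dx 1.8 dy -1.6 dz 80.1 ax 0.10 ay 0.11 az -0.02 dist 80
```

View pics/w12.png

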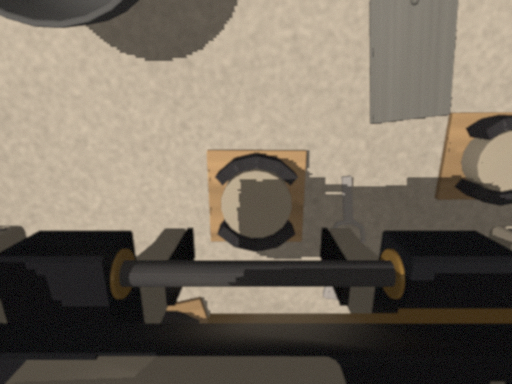

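View pics/s12.png

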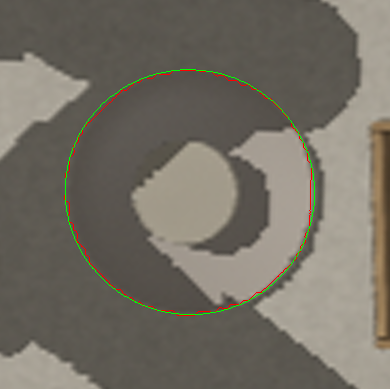

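```bash
python3 -m inch '[{"ax":0,"ay":0,"az":0,"dx":1.5,"dy":-1.5,"dz":40,"fingers":74},{"ax":0,"ay":0,"az":0,"dx":1.5,"dy":-1.5,"dz":70,"fingers":74},{"ax":0,"ay":0,"az":0,"dx":1.5,"dy":-1.5,"dz":79,"fingers":74},{"ax":0,"ay":0,"az":0,"dx":1.5,"dy":-1.5,"dz":79.5,"fingers":50},{"ax":0,"ay":0,"az":0,"dx":1.5,"dy":-1.5,"dz":79.5,"fingers":40},{"ax":0,"ay":0,"az":0,"dx":1.5,"dy":-1.5,"dz":79.5,"fingers":40},{"ax":0,"ay":0,"az":0,"dx":1.5,"dy":-1.5,"dz":79.5,"fingers":40}]'
```

```text
clock: 18.05
tool_pos: [0.6089, 0.2837, 0.0124]
orientation: [-179.9, -0.1, -4.0]
force: [-1.2, -1.2, 7.1]
opening: 0.057
```

```bash
python3 -m inch '[{"ax":0,"ay":0,"az":0,"dx":0,"dy":0,"dz":-15,"fingers":40},{"ax":0,"ay":0,"az":0,"dx":0,"dy":0,"dz":-50,"fingers":40},{"ax":0,"ay":0,"az":0,"dx":0,"dy":0,"dz":-100,"fingers":40},{"ax":0,"ay":0,"az":0,"dx":0,"dy":0,"dz":-110,"fingers":40}]'
python3 - <<'E'
from h import *
s=snapshot("wrist"); cv2.imwrite("pics/w13.png",s["image"][:,:,::-1])
s=snapshot("top"); saucer(s,name="pics/s13.png")
plan(.4385,.052,.12,-14)
E
```

```text
clock: 18.55
tool_pos: [0.6099, 0.2847, 0.126]
orientation: [-179.7, -0.3, -4.0]
force: [-0.1, 0.9, -1.0]
opening: 0.0572
saucer score 0.9 circ 0.4408 0.0509 d 0.1689 ell 0.4401 0.0516 [0.164  0.1661]
t=18.70 at [0.6078 0.2835 0.1215] rpy [-1.7994e+02 -2.0000e-02 -4.0000e+00] j [ 42.  25.  -8.  -0. -58.  44.] open 57.1 F [-0.1 -0.5 -0.6]
 -> (0.4385,0.052,0.12,-14): dx -152.8 dy 242.7 dz 1.1 ax -0.07 ay -0.02 az 10.00 dist 287
```

View pics/w13.png

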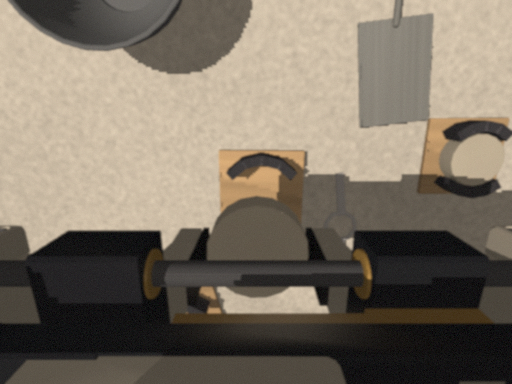

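View pics/s13.png

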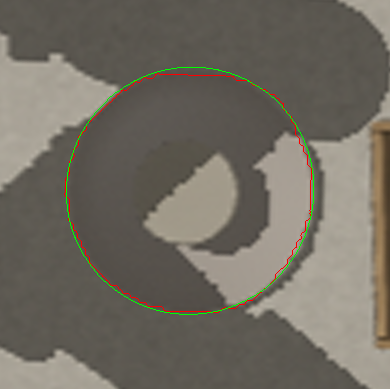

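```bash
python3 -m inch '[{"ax":0,"ay":0,"az":10,"dx":-153,"dy":243,"dz":0,"fingers":40},{"ax":0,"ay":0,"az":10,"dx":-153,"dy":243,"dz":0,"fingers":40},{"ax":0,"ay":0,"az":10,"dx":-153,"dy":243,"dz":0,"fingers":40},{"ax":0,"ay":0,"az":10,"dx":-153,"dy":243,"dz":0,"fingers":40},{"ax":0,"ay":0,"az":10,"dx":-153,"dy":243,"dz":0,"fingers":40},{"ax":0,"ay":0,"az":10,"dx":-153,"dy":243,"dz":0,"fingers":40},{"ax":0,"ay":0,"az":10,"dx":-153,"dy":243,"dz":30,"fingers":40},{"ax":0,"ay":0,"az":10,"dx":-153,"dy":243,"dz":40,"fingers":40}]'
python3 - <<'E'
from h import *
s=snapshot("wrist"); cv2.imwrite("pics/w14.png",s["image"][:,:,::-1])
plan(.4385,.052,.058,-14)
E
```

```text
clock: 19.7
tool_pos: [0.4375, 0.0512, 0.079]
orientation: [179.9, 0.2, -14.0]
force: [0.2, -0.8, -0.3]
opening: 0.0571
t=19.75 at [0.4373 0.0511 0.0784] rpy [179.83   0.2  -13.99] j [ 32.   8. -39.  -0. -43.  44.] open 57.0 F [ 0.2  0.1 -2. ]
 -> (0.4385,0.052,0.058,-14): dx 1.0 dy -1.2 dz 20.4 ax 0.17 ay 0.20 az 0.01 dist 20
```

View pics/w14.png

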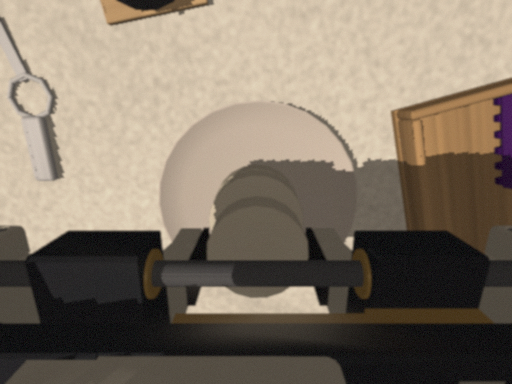

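```bash
python3 -m inch '[{"ax":0,"ay":0,"az":0,"dx":1,"dy":-0.5,"dz":15,"fingers":40},{"ax":0,"ay":0,"az":0,"dx":1,"dy":-0.5,"dz":20,"fingers":40},{"ax":0,"ay":0,"az":0,"dx":1,"dy":-0.5,"dz":22,"fingers":40},{"ax":0,"ay":0,"az":0,"dx":1,"dy":-0.5,"dz":22,"fingers":40}]'
python3 - <<'E'
from h import *
plan(.4385,.052,.052,-14)
E
```

```text
clock: 20.25
tool_pos: [0.4398, 0.0519, 0.0591]
orientation: [-180.0, -0.0, -14.0]
force: [-1.0, 0.7, -1.2]
opening: 0.0574
t=20.25 at [0.4398 0.0519 0.0591] rpy [-1.800e+02 -1.000e-02 -1.398e+01] j [ 32.  10. -40.   0. -40.  44.] open 57.4 F [-1.   0.7 -1.2]
 -> (0.4385,0.052,0.052,-14): dx -1.3 dy 0.3 dz 7.1 ax -0.00 ay -0.01 az 0.02 dist 7
```

```bash
python3 -m inch '[{"ax":0,"ay":0,"az":0,"dx":-1,"dy":0,"dz":5,"fingers":40},{"ax":0,"ay":0,"az":0,"dx":-1,"dy":0,"dz":7,"fingers":40},{"ax":0,"ay":0,"az":0,"dx":-1,"dy":0,"dz":7,"fingers":40}]'
```

```text
clock: 20.62
tool_pos: [0.4386, 0.052, 0.0523]
orientation: [180.0, -0.0, -14.0]
force: [-3.4, 0.8, 7.8]
opening: 0.0572
```

```bash
python3 -m inch '[{"ax":0,"ay":0,"az":0,"dx":0,"dy":0,"dz":0,"fingers":64},{"ax":0,"ay":0,"az":0,"dx":0,"dy":0,"dz":0,"fingers":64},{"ax":0,"ay":0,"az":0,"dx":0,"dy":0,"dz":0,"fingers":64},{"ax":0,"ay":0,"az":0,"dx":0,"dy":0,"dz":-20,"fingers":66},{"ax":0,"ay":0,"az":0,"dx":0,"dy":0,"dz":-60,"fingers":76},{"ax":0,"ay":0,"az":0,"dx":0,"dy":0,"dz":-80,"fingers":76},{"ax":0,"ay":0,"az":0,"dx":0,"dy":0,"dz":-80,"fingers":76}]'
python3 - <<'E'
from h import *
s=snapshot("wrist"); cv2.imwrite("pics/w15.png",s["image"][:,:,::-1])
plan(.6347,-.106,.13,-7.6)
E
```

```text
clock: 21.5
tool_pos: [0.4397, 0.0525, 0.1333]
orientation: [-179.9, -0.1, -14.0]
force: [0.8, 0.2, -1.1]
opening: 0.076
t=21.55 at [0.4389 0.0522 0.1321] rpy [-1.7993e+02 -5.0000e-02 -1.4000e+01] j [ 32.   3. -35.  -0. -51.  44.] open 76.1 F [-0.6 -1.  -0.7]
 -> (0.6347,-0.106,0.13,-7.6): dx 228.3 dy 106.1 dz 2.2 ax -0.07 ay -0.06 az -6.40 dist 252
```

View pics/w15.png

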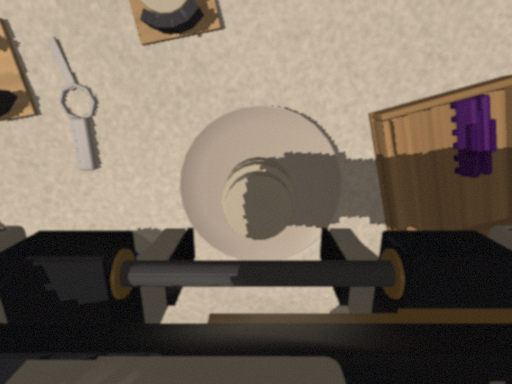

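```bash
python3 -m inch '[{"ax":0,"ay":0,"az":-6.4,"dx":228,"dy":106,"dz":0,"fingers":76},{"ax":0,"ay":0,"az":-6.4,"dx":228,"dy":106,"dz":0,"fingers":76},{"ax":0,"ay":0,"az":-6.4,"dx":228,"dy":106,"dz":0,"fingers":76},{"ax":0,"ay":0,"az":-6.4,"dx":228,"dy":106,"dz":0,"fingers":76},{"ax":0,"ay":0,"az":-6.4,"dx":228,"dy":106,"dz":20,"fingers":76},{"ax":0,"ay":0,"az":-6.4,"dx":228,"dy":106,"dz":40,"fingers":76},{"ax":0,"ay":0,"az":-6.4,"dx":228,"dy":106,"dz":40,"fingers":76}]'
python3 - <<'E'
from h import *
s=snapshot("wrist"); cv2.imwrite("pics/w16.png",s["image"][:,:,::-1])
s=snapshot("top"); cv2.imwrite("pics/t16.png",s["image"][:,:,::-1]); saucer(s,name="pics/s16.png")
plan(.6347,-.106,.01,-7.6)
E
```

```text
clock: 22.42
tool_pos: [0.6323, -0.1062, 0.0884]
orientation: [179.9, 0.3, -7.6]
force: [-1.1, 0.6, 0.9]
opening: 0.0759
saucer score 0.59 circ 0.4407 0.0247 d 0.1485 ell 0.4405 0.0137 [0.0829 0.148 ]
t=22.57 at [ 0.6345 -0.1058  0.0921] rpy [ 1.7999e+02 -1.0000e-02 -7.5600e+00] j [  8.  24. -13.   0. -53.  75.] open 75.9 F [-0.5  0.2 -0.3]
 -> (0.6347,-0.106,0.01,-7.6): dx 0.2 dy 0.2 dz 82.1 ax 0.01 ay -0.01 az 0.04 dist 82
```

View pics/w16.png

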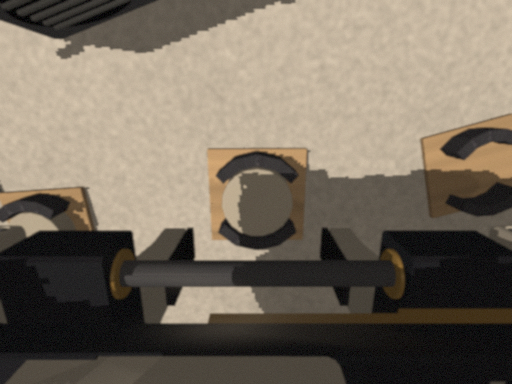

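View pics/t16.png

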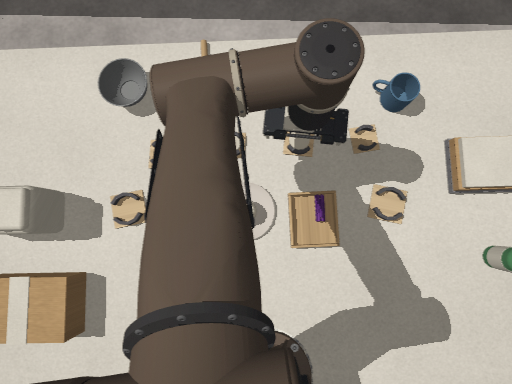

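View pics/s16.png

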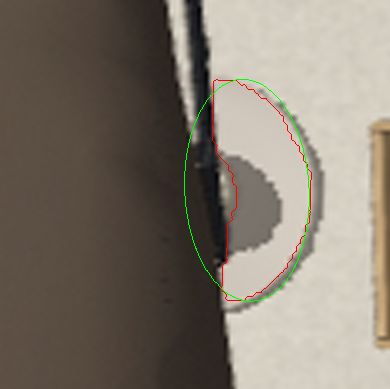

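```bash
python3 -m inch '[{"ax":0,"ay":0,"az":0,"dx":0,"dy":0,"dz":40,"fingers":76},{"ax":0,"ay":0,"az":0,"dx":0,"dy":0,"dz":70,"fingers":76},{"ax":0,"ay":0,"az":0,"dx":0,"dy":0,"dz":81,"fingers":76},{"ax":0,"ay":0,"az":0,"dx":0,"dy":0,"dz":82,"fingers":50},{"ax":0,"ay":0,"az":0,"dx":0,"dy":0,"dz":82,"fingers":40},{"ax":0,"ay":0,"az":0,"dx":0,"dy":0,"dz":82,"fingers":40},{"ax":0,"ay":0,"az":0,"dx":0,"dy":0,"dz":82,"fingers":40}]'
```

```text
clock: 23.45
tool_pos: [0.6353, -0.1058, 0.0113]
orientation: [-180.0, -0.1, -7.6]
force: [0.1, 1.7, 6.9]
opening: 0.0569
```

```bash
python3 -m inch '[{"ax":0,"ay":0,"az":0,"dx":0,"dy":0,"dz":-15,"fingers":40},{"ax":0,"ay":0,"az":0,"dx":0,"dy":0,"dz":-50,"fingers":40},{"ax":0,"ay":0,"az":0,"dx":0,"dy":0,"dz":-100,"fingers":40},{"ax":0,"ay":0,"az":0,"dx":0,"dy":0,"dz":-120,"fingers":40}]'
python3 - <<'E'
from h import *
s=snapshot("wrist"); cv2.imwrite("pics/w17.png",s["image"][:,:,::-1])
s=snapshot("top"); saucer(s,name="pics/s17.png")
plan(.4385,.052,.13,-14)
E
```

```text
clock: 23.95
tool_pos: [0.6357, -0.106, 0.1342]
orientation: [-180.0, -0.3, -7.6]
force: [-0.2, 0.3, -1.5]
opening: 0.0575
saucer score 0.72 circ 0.4407 0.0263 d 0.1542 ell 0.4423 0.0129 [0.0814 0.1499]
t=24.10 at [ 0.6348 -0.1059  0.1317] rpy [-1.7995e+02 -1.6000e-01 -7.5900e+00] j [  8.  22. -11.  -0. -57.  75.] open 57.0 F [-0.1  0.1 -0.2]
 -> (0.4385,0.052,0.13,-14): dx -215.4 dy -130.6 dz 1.2 ax -0.06 ay -0.16 az 6.41 dist 252
```

View pics/w17.png

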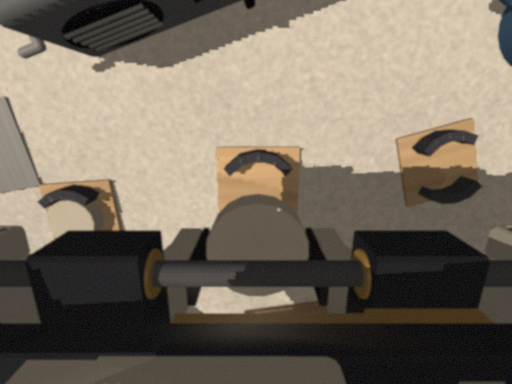

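```bash
python3 -m inch '[{"ax":0,"ay":0,"az":6.4,"dx":-215,"dy":-130,"dz":0,"fingers":40},{"ax":0,"ay":0,"az":6.4,"dx":-215,"dy":-130,"dz":0,"fingers":40},{"ax":0,"ay":0,"az":6.4,"dx":-215,"dy":-130,"dz":0,"fingers":40},{"ax":0,"ay":0,"az":6.4,"dx":-215,"dy":-130,"dz":0,"fingers":40},{"ax":0,"ay":0,"az":6.4,"dx":-215,"dy":-130,"dz":0,"fingers":40},{"ax":0,"ay":0,"az":6.4,"dx":-215,"dy":-130,"dz":20,"fingers":40},{"ax":0,"ay":0,"az":6.4,"dx":-215,"dy":-130,"dz":20,"fingers":40}]'
python3 - <<'E'
from h import *
s=snapshot("wrist"); cv2.imwrite("pics/w18.png",s["image"][:,:,::-1])
print(proj(s,(.4388,.0517,.014)),[proj(s,(.4388+.082*np.cos(a),.0517+.082*np.sin(a),.014)).round(0) for a in np.radians([-14,76,256])])
s=snapshot("scene"); cv2.imwrite("pics/sc18.png",s["image"][:,:,::-1])
plan(.4385,.052,.078,-14)
E
```

```text
clock: 24.98
tool_pos: [0.4371, 0.0506, 0.1084]
orientation: [179.9, 0.2, -14.0]
force: [0.2, -0.6, -1.2]
opening: 0.0563
[256.2689519  194.44773922] [array([256., 101.]), array([167., 195.]), array([345., 194.])]
t=25.07 at [0.4384 0.0508 0.1096] rpy [ 1.7993e+02  5.0000e-02 -1.4010e+01] j [ 32.   5. -37.   0. -48.  44.] open 56.7 F [-0.1  0.2 -0.9]
 -> (0.4385,0.052,0.078,-14): dx -0.1 dy -1.2 dz 31.6 ax 0.07 ay 0.05 az -0.01 dist 32
```

View pics/w18.png

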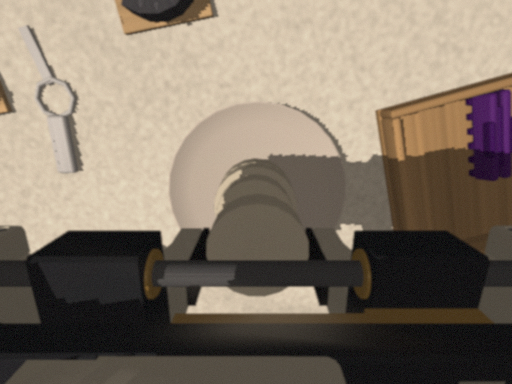

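View pics/sc18.png

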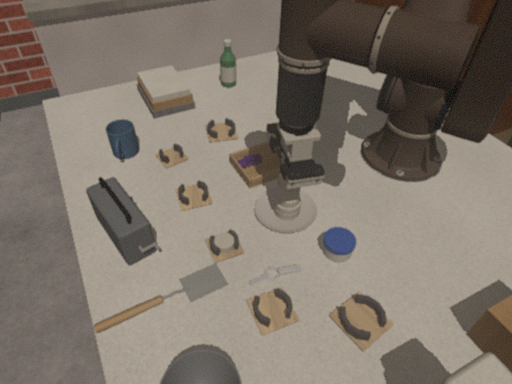

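```bash
python3 -m inch '[{"ax":0,"ay":0,"az":0,"dx":0,"dy":-1,"dz":20,"fingers":40},{"ax":0,"ay":0,"az":0,"dx":0,"dy":-1,"dz":30,"fingers":40},{"ax":0,"ay":0,"az":0,"dx":0,"dy":-1,"dz":32,"fingers":40},{"ax":0,"ay":0,"az":0,"dx":0,"dy":-1,"dz":32,"fingers":40}]'
python3 - <<'E'
from h import *
plan(.4385,.052,.0715,-14)
E
```

```text
clock: 25.58
tool_pos: [0.4389, 0.0522, 0.0781]
orientation: [180.0, -0.0, -14.0]
force: [0.2, -0.2, -1.0]
opening: 0.057
t=25.57 at [0.4389 0.0522 0.0781] rpy [ 1.800e+02 -1.000e-02 -1.399e+01] j [ 33.   8. -39.   0. -43.  43.] open 57.0 F [ 0.2 -0.2 -1. ]
 -> (0.4385,0.052,0.0715,-14): dx -0.3 dy 0.3 dz 6.6 ax 0.00 ay -0.01 az 0.01 dist 7
```

```bash
python3 -m inch '[{"ax":0,"ay":0,"az":0,"dx":0,"dy":0,"dz":5,"fingers":40},{"ax":0,"ay":0,"az":0,"dx":0,"dy":0,"dz":6,"fingers":40},{"ax":0,"ay":0,"az":0,"dx":0,"dy":0,"dz":6.5,"fingers":40}]'; python3 -m inch '[{"ax":0,"ay":0,"az":0,"dx":0,"dy":0,"dz":0.5,"fingers":40}]'
```

```text
clock: 25.95
tool_pos: [0.4386, 0.0523, 0.0713]
orientation: [-180.0, -0.0, -14.0]
force: [-0.5, -0.3, -1.6]
opening: 0.0573
clock: 26.08
tool_pos: [0.4387, 0.0523, 0.0712]
orientation: [180.0, -0.0, -14.0]
force: [-3.1, 0.9, 9.0]
opening: 0.0567
```

Contact felt; release and go for the small disc.

```bash
python3 -m inch '[{"ax":0,"ay":0,"az":0,"dx":0,"dy":0,"dz":0,"fingers":64},{"ax":0,"ay":0,"az":0,"dx":0,"dy":0,"dz":0,"fingers":64},{"ax":0,"ay":0,"az":0,"dx":0,"dy":0,"dz":0,"fingers":64},{"ax":0,"ay":0,"az":0,"dx":0,"dy":0,"dz":-20,"fingers":66},{"ax":0,"ay":0,"az":0,"dx":0,"dy":0,"dz":-60,"fingers":68},{"ax":0,"ay":0,"az":0,"dx":0,"dy":0,"dz":-75,"fingers":68},{"ax":0,"ay":0,"az":0,"dx":0,"dy":0,"dz":-75,"fingers":68}]'
python3 - <<'E'
from h import *
s=snapshot("wrist"); cv2.imwrite("pics/w19.png",s["image"][:,:,::-1])
plan(.6289,.0838,.14,-3)
E
```

```text
clock: 26.95
tool_pos: [0.4393, 0.0527, 0.1468]
orientation: [-179.9, -0.1, -14.0]
force: [-0.4, -0.5, -0.5]
opening: 0.0681
t=27.00 at [0.4386 0.0524 0.1458] rpy [-1.7995e+02 -3.0000e-02 -1.4000e+01] j [ 33.   2. -34.  -0. -53.  43.] open 68.0 F [ 0.5 -0.2 -0.8]
 -> (0.6289,0.0838,0.14,-3): dx 177.1 dy -76.5 dz 6.0 ax -0.04 ay -0.03 az -11.00 dist 193
```

View pics/w19.png

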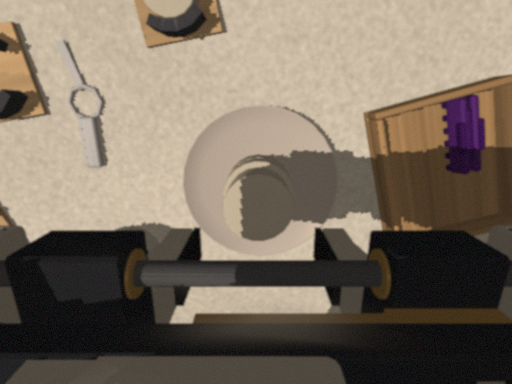

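```bash
python3 -m inch '[{"ax":0,"ay":0,"az":-11,"dx":177,"dy":-76.5,"dz":0,"fingers":68},{"ax":0,"ay":0,"az":-11,"dx":177,"dy":-76.5,"dz":0,"fingers":68},{"ax":0,"ay":0,"az":-11,"dx":177,"dy":-76.5,"dz":0,"fingers":68},{"ax":0,"ay":0,"az":-11,"dx":177,"dy":-76.5,"dz":40,"fingers":68},{"ax":0,"ay":0,"az":-11,"dx":177,"dy":-76.5,"dz":55,"fingers":68},{"ax":0,"ay":0,"az":-11,"dx":177,"dy":-76.5,"dz":55,"fingers":68}]'
python3 - <<'E'
from h import *
s=snapshot("wrist"); cv2.imwrite("pics/w20.png",s["image"][:,:,::-1])
plan(.6289,.0838,.011,-3)
E
```

```text
clock: 27.75
tool_pos: [0.627, 0.0831, 0.0889]
orientation: [179.9, 0.2, -3.0]
force: [0.2, 0.1, 1.4]
opening: 0.068
t=27.80 at [0.6281 0.0835 0.0907] rpy [ 1.7995e+02  6.0000e-02 -2.9600e+00] j [ 25.  23. -14.   0. -52.  62.] open 67.7 F [-0.4 -0.3  1.3]
 -> (0.6289,0.0838,0.011,-3): dx 0.9 dy -0.4 dz 79.7 ax 0.05 ay 0.06 az 0.04 dist 80
```

View pics/w20.png

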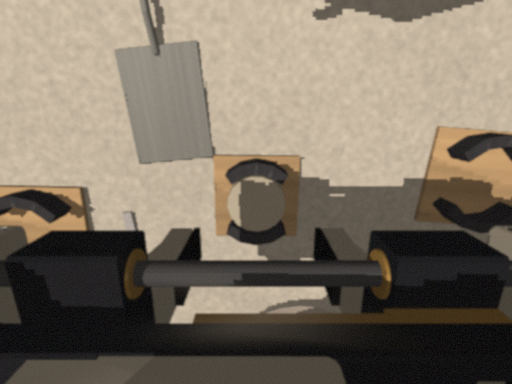

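```bash
python3 -m inch '[{"ax":0,"ay":0,"az":0,"dx":0.5,"dy":0,"dz":40,"fingers":68},{"ax":0,"ay":0,"az":0,"dx":0.5,"dy":0,"dz":70,"fingers":68},{"ax":0,"ay":0,"az":0,"dx":0.5,"dy":0,"dz":79,"fingers":68},{"ax":0,"ay":0,"az":0,"dx":0.5,"dy":0,"dz":80,"fingers":40},{"ax":0,"ay":0,"az":0,"dx":0.5,"dy":0,"dz":80,"fingers":30},{"ax":0,"ay":0,"az":0,"dx":0.5,"dy":0,"dz":80,"fingers":30},{"ax":0,"ay":0,"az":0,"dx":0.5,"dy":0,"dz":80,"fingers":30}]'
```

```text
clock: 28.68
tool_pos: [0.6303, 0.0841, 0.0124]
orientation: [-180.0, -0.1, -3.0]
force: [-1.7, 0.8, 7.0]
opening: 0.0474
```

```bash
python3 -m inch '[{"ax":0,"ay":0,"az":0,"dx":0,"dy":0,"dz":-15,"fingers":30},{"ax":0,"ay":0,"az":0,"dx":0,"dy":0,"dz":-50,"fingers":30},{"ax":0,"ay":0,"az":0,"dx":0,"dy":0,"dz":-100,"fingers":30},{"ax":0,"ay":0,"az":0,"dx":0,"dy":0,"dz":-140,"fingers":30}]'
python3 - <<'E'
from h import *
s=snapshot("wrist"); cv2.imwrite("pics/w21.png",s["image"][:,:,::-1])
plan(.4385,.052,.15,-14)
E
```

```text
clock: 29.18
tool_pos: [0.6296, 0.0837, 0.154]
orientation: [-180.0, -0.1, -3.0]
force: [0.2, -1.1, -0.4]
opening: 0.0466
t=29.23 at [0.6323 0.0842 0.1599] rpy [-179.86   -0.52   -2.92] j [ 25.  20. -10.   0. -60.  62.] open 47.1 F [2.1 1.2 4.6]
 -> (0.4385,0.052,0.15,-14): dx -192.0 dy 42.0 dz 8.0 ax -0.19 ay -0.51 az 11.08 dist 197
```

View pics/w21.png

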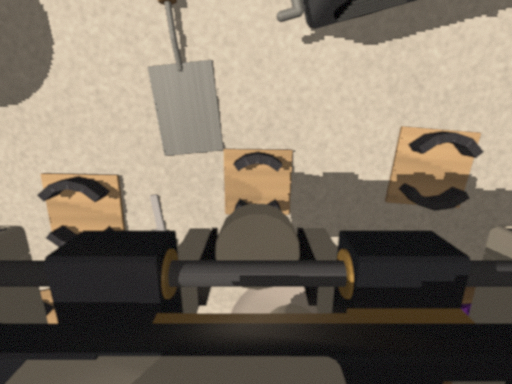

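```bash
python3 -m inch '[{"ax":0,"ay":0,"az":11,"dx":-191,"dy":42,"dz":0,"fingers":30},{"ax":0,"ay":0,"az":11,"dx":-191,"dy":42,"dz":0,"fingers":30},{"ax":0,"ay":0,"az":11,"dx":-191,"dy":42,"dz":0,"fingers":30},{"ax":0,"ay":0,"az":11,"dx":-191,"dy":42,"dz":0,"fingers":30},{"ax":0,"ay":0,"az":11,"dx":-191,"dy":42,"dz":10,"fingers":30},{"ax":0,"ay":0,"az":11,"dx":-191,"dy":42,"dz":20,"fingers":30},{"ax":0,"ay":0,"az":11,"dx":-191,"dy":42,"dz":20,"fingers":30}]'
python3 - <<'E'
from h import *
s=snapshot("wrist"); cv2.imwrite("pics/w22.png",s["image"][:,:,::-1])
print(proj(s,(.4388,.0517,.014)),[proj(s,(.4388+.082*np.cos(a),.0517+.082*np.sin(a),.014)).round(0) for a in np.radians([-14,76,256])])
plan(.4385,.052,.099,-14)
E
```

```text
clock: 30.1
tool_pos: [0.4365, 0.0515, 0.1294]
orientation: [179.9, 0.1, -14.0]
force: [-0.1, -0.3, -0.2]
opening: 0.0474
[257.14909113 187.63012291] [array([257., 100.]), array([174., 188.]), array([340., 188.])]
t=30.15 at [0.4367 0.0516 0.1298] rpy [ 1.7989e+02  9.0000e-02 -1.4010e+01] j [ 33.   3. -36.   0. -51.  43.] open 46.9 F [-0.4  1.1 -0.5]
 -> (0.4385,0.052,0.099,-14): dx 1.7 dy -0.9 dz 30.8 ax 0.11 ay 0.09 az -0.01 dist 31
```

View pics/w22.png

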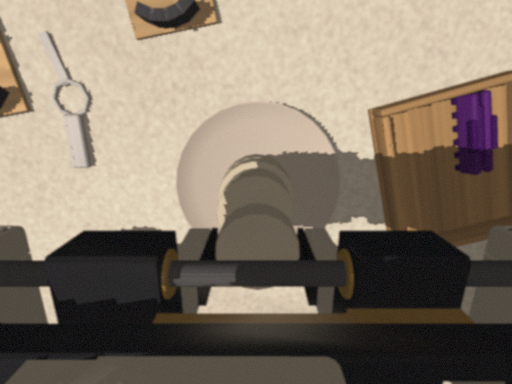

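Saucer edges (177–339, top 103) match the prediction; lowering.

```bash
python3 -m inch '[{"ax":0,"ay":0,"az":0,"dx":1.5,"dy":-0.5,"dz":20,"fingers":30},{"ax":0,"ay":0,"az":0,"dx":1.5,"dy":-0.5,"dz":30,"fingers":30},{"ax":0,"ay":0,"az":0,"dx":1.5,"dy":-0.5,"dz":31,"fingers":30},{"ax":0,"ay":0,"az":0,"dx":1.5,"dy":-0.5,"dz":31,"fingers":30}]'
python3 - <<'E'
from h import *
plan(.4385,.052,.092,-14)
E
```

```text
clock: 30.65
tool_pos: [0.4383, 0.0519, 0.1001]
orientation: [180.0, -0.0, -14.0]
force: [-0.6, 0.4, -1.0]
opening: 0.0472
t=30.65 at [0.4383 0.0519 0.1001] rpy [ 1.7999e+02 -1.0000e-02 -1.3980e+01] j [ 33.   6. -38.   0. -46.  43.] open 47.2 F [-0.6  0.4 -1. ]
 -> (0.4385,0.052,0.092,-14): dx 0.2 dy -0.1 dz 8.1 ax 0.01 ay -0.01 az 0.02 dist 8
```

```bash
python3 -m inch '[{"ax":0,"ay":0,"az":0,"dx":0,"dy":0,"dz":5,"fingers":30},{"ax":0,"ay":0,"az":0,"dx":0,"dy":0,"dz":7,"fingers":30},{"ax":0,"ay":0,"az":0,"dx":0,"dy":0,"dz":7.5,"fingers":30},{"ax":0,"ay":0,"az":0,"dx":0,"dy":0,"dz":8,"fingers":30}]'
```

```text
clock: 31.15
tool_pos: [0.4381, 0.0518, 0.0923]
orientation: [180.0, -0.0, -14.0]
force: [-3.4, 0.3, 10.3]
opening: 0.0471
```

```bash
python3 -m inch '[{"ax":0,"ay":0,"az":0,"dx":0,"dy":0,"dz":0,"fingers":54},{"ax":0,"ay":0,"az":0,"dx":0,"dy":0,"dz":0,"fingers":54},{"ax":0,"ay":0,"az":0,"dx":0,"dy":0,"dz":0,"fingers":54},{"ax":0,"ay":0,"az":0,"dx":0,"dy":0,"dz":-20,"fingers":56},{"ax":0,"ay":0,"az":0,"dx":0,"dy":0,"dz":-60,"fingers":70},{"ax":0,"ay":0,"az":0,"dx":0,"dy":0,"dz":-100,"fingers":70}]'
python3 - <<'E'
from h import *
plan(.449,-.343,.19,-14)
E
```

```text
clock: 31.9
tool_pos: [0.4377, 0.0517, 0.1928]
orientation: [180.0, 0.0, -14.0]
force: [1.2, 0.4, -0.4]
opening: 0.0684
t=31.90 at [0.4377 0.0517 0.1928] rpy [ 1.7996e+02  3.0000e-02 -1.3990e+01] j [ 33.  -1. -30.   0. -60.  43.] open 68.4 F [ 1.2  0.4 -0.4]
 -> (0.449,-0.343,0.19,-14): dx 106.3 dy 380.2 dz 2.9 ax 0.04 ay 0.03 az 0.01 dist 395
```

```bash
python3 -m inch '[{"ax":0,"ay":0,"az":0,"dx":106,"dy":380,"dz":0,"fingers":70},{"ax":0,"ay":0,"az":0,"dx":106,"dy":380,"dz":0,"fingers":70},{"ax":0,"ay":0,"az":0,"dx":106,"dy":380,"dz":0,"fingers":70},{"ax":0,"ay":0,"az":0,"dx":106,"dy":380,"dz":0,"fingers":70},{"ax":0,"ay":0,"az":0,"dx":106,"dy":380,"dz":0,"fingers":70},{"ax":0,"ay":0,"az":0,"dx":106,"dy":380,"dz":0,"fingers":70},{"ax":0,"ay":0,"az":0,"dx":106,"dy":380,"dz":0,"fingers":70},{"ax":0,"ay":0,"az":0,"dx":106,"dy":380,"dz":0,"fingers":70}]'
python3 - <<'E'
from h import *
s=snapshot("top"); cv2.imwrite("pics/t23.png",s["image"][:,:,::-1]); saucer(s,name="pics/s23.png")
im=rect(s,.437-.13,.437+.13,.048-.13,.048+.13,.106,1500); cv2.imwrite("pics/r23.png",im[:,:,::-1])
s=snapshot("scene"); i=cv2.resize(s["image"][140:280,200:380],None,fx=4,fy=4,interpolation=cv2.INTER_CUBIC); cv2.imwrite("pics/sc23.png",i[:,:,::-1])
E
```

```text
clock: 32.9
tool_pos: [0.4485, -0.3435, 0.191]
orientation: [-180.0, 0.1, -14.1]
force: [0.2, 1.4, 0.7]
opening: 0.0701
saucer score 0.91 circ 0.4406 0.0513 d 0.1663 ell 0.4397 0.0512 [0.1629 0.1646]
```

View pics/t23.png

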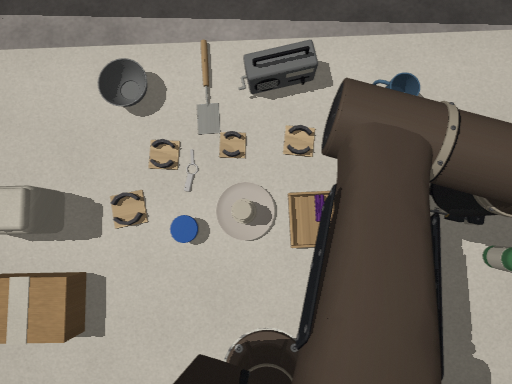

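View pics/r23.png

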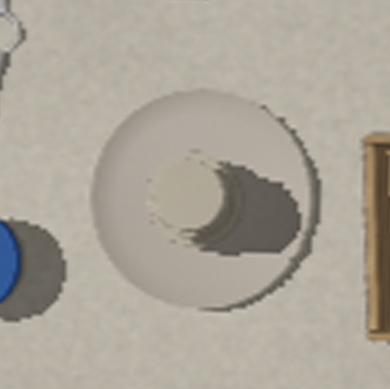

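View pics/sc23.png

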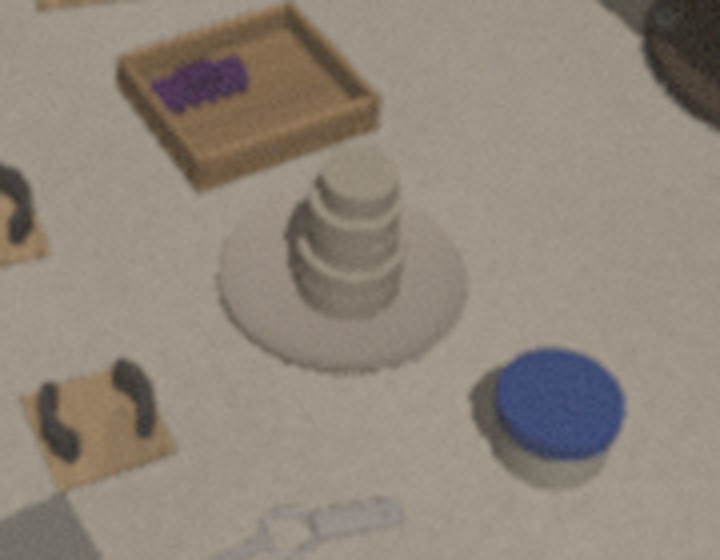

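Run:
```python
from h import *
s=snapshot("scene"); im=s["image"]; hsv=cv2.cvtColor(im,cv2.COLOR_RGB2HSV)
g=((hsv[...,0]>120)&(hsv[...,0]<165)&(hsv[...,1]>80)).astype(np.uint8); g=cv2.morphologyEx(g,cv2.MORPH_OPEN,np.ones((3,3),np.uint8))
p=cv2.findNonZero(g)[:,0].mean(0); print("clip",p,w(s,p,.02))
for n,c in (("clip",.007),("disc_a",.096)):
    print([(r["score"],w(s,r["position"],c).round(3)) for r in landmark_of(n,"scene")[:3]])
```

```text
clip [257.42105263 157.10526316] [ 0.41554331 -0.15761292  0.02      ]
[(0.73, array([ 0.447, -0.151,  0.007]))]
[(0.61, array([0.449, 0.065, 0.096])), (0.54, array([0.435, 0.049, 0.096])), (0.51, array([0.476, 0.099, 0.096]))]
```

```bash
python3 -c "
from plant import *
print(close_job())"
```

```text
the job is handed in; nothing more can be done
None
```

I moved the hair clip into the pine tray, then stacked the five discs on the saucer: two of 68 mm, two of 58 mm and one of 48 mm on top. The sixth mould, a small one, was empty. I handed the job in at about 33 s of robot time; no verdict is given.

What the last checks showed:
- **Stack:** The saucer was level in the pictures and had stayed at about (0.439, 0.0515). The top disc was about 2–3 mm from its centre, and the scene picture showed a straight, flat stack. The middle discs were not measured after stacking.
- **Clip:** It slid a few centimetres within the tray mid-run. It is still inside, but my two position readings disagree by about 3 cm in x; both fall within the limits.
- **Disc detector:** It was unreliable on the finished stack, with one guess about 60 mm off, so I relied on image fits instead.
- **Tub and keyring:** They look unmoved in the pictures.
- **Gripper:** It was clear of everything at hand-in.

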